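# Load and lock the stopper steriliser

## Task

Stand every bottle stopper that is on the bench head down, shank up, in the steriliser's tray; then pull up the spring pin, turn its handle counter-clockwise into the rest notch and let go so that it stays up, slide the tray fully under the hood, and turn the pin back so that it drops down and locks the tray. After that push the loose key's tongue fully home in the guard switch slot, leave it there, and press the start button right down and let it come back up; all of it in this order, and leave everything else on the bench where it is.

Things in the scene. Friction and masses are not known exactly. Their poses are not given: they have to be found in the camera images.
- steriliser: fixed bench steriliser; origin on the table surface, x away from the robot, y left (yaw varies). Aluminium base plate 10 mm high, x -80 to 130, y -170 to 240 mm. Right: white hood (x -75 to 107, y -160 to -10, top 79 mm high, amber window, 71 mm from table to its roof's underside), open on its left, where the tray slides in. Grey guard switch in front of the hood, start button on it
- tray (a joint): position of the sliding tray, m: 0 at its loading end (left, outside the hood), 0.16 fully under the hood at its end stop, moving along the steriliser's -y. Friction about 2 N, stays where left. Locked (2 mm play either way) at 0 and at 0.16 while the pin is down
- tray_in (a point): centre of the tray's inner floor, 20 mm above the table; moves with the tray; axes as the steriliser's. Inner floor 110 mm in x by 130 mm in y; walls rise 14 mm above the floor
- tray_handle (a point): top centre of the tray's upright black handle plate, 86 mm above the table, 110 mm to the left (+y) of the tray's centre, moves with the tray: plate 40 mm in x, 10 mm thick in y, 66 mm tall; pinch it from above, fingers closing along y
- pin_lift (a joint): height of the spring pin, m: 0 = down in the tray's rail (tray locked), up to 0.020. Spring force 5 N down at 0, 10 N at 0.015. From 0.015 up its two lugs clear the collar and the handle can turn; in the rest notch it reads about 0.012; with the tray between its two ends the pin would stop on the rail at about 0.009
- pin_turn (a joint): turn of the pin's handle, rad, counter-clockwise from above: 0 = lugs over their slots (pin can go down), 1.05 = over the rest notch, 3 mm deep in the collar's top, where it stays up when let go; end stops 0 and 1.12. To unpark: raise to 0.015 or more, turn to 0, lower. Little friction
- pin_grip (a point): centre of the pin's black T-bar, on the pin's axis, 80 mm above the table with the pin down; rises and turns with the pin; its y is along the bar (the steriliser's y at pin_turn 0). Bar 14 mm diameter, 58 mm long. Steel collar below, 42 mm across, top 52 mm above the table: keep fingertips above it. Stands behind the tray, 80 mm in x, 40 mm in y from the steriliser's origin
- key: loose guard key, 120 to 200 g, lying on the table: black block 36 x 36 mm, 20 mm high, upright grip fin on it (36 mm in x, 14 mm thick in y, from 20 to 55 mm height), flat steel tongue 20 mm wide, 4 mm thick, projecting 28 mm from the block's +x face at 12 to 16 mm height; origin at the centre of the block's underside
- key_tip (a point): middle of the free end of the key's tongue, 46 mm along +x from the key's origin, 14 mm above its underside
- slot_mouth (a point): centre of the slot mouth of the guard switch, 14 mm above the table, so the key slides in lying on the table; axes as the steriliser's; the slot runs along +x, 30 mm deep, 23 mm wide, 7 mm high. Switch body 50 mm wide, about 50 mm high. Fully home, the key's block meets the switch's face and the tongue tip is 28 mm past the mouth
- start (a joint): travel of the start button, m: 0 up, 0.006 fully down (about 5 N); springs back
- start_top (a point): centre of the top of the grey start button (26 mm diameter, facing up) on the hood's roof, about 100 mm above the table; in a black ring 42 mm across
- stopper1: bottle stopper standing head down on the table: dark wooden head disc 32 mm diameter, 14 mm high, at the bottom, and a cork shank 20 mm diameter from 14 to 40 mm height on top of it; 20 to 45 g; origin at the centre of the head's flat end (underside as it stands), z up along the shank. May be absent (None)
- stopper2: bottle stopper standing head down on the table: dark wooden head disc 32 mm diameter, 14 mm high, at the bottom, and a cork shank 20 mm diameter from 14 to 40 mm height on top of it; 20 to 45 g; origin at the centre of the head's flat end (underside as it stands), z up along the shank. May be absent (None)
- stopper3: bottle stopper standing head down on the table: dark wooden head disc 32 mm diameter, 14 mm high, at the bottom, and a cork shank 20 mm diameter from 14 to 40 mm height on top of it; 20 to 45 g; origin at the centre of the head's flat end (underside as it stands), z up along the shank. May be absent (None)
- stopper4: bottle stopper standing head down on the table: dark wooden head disc 32 mm diameter, 14 mm high, at the bottom, and a cork shank 20 mm diameter from 14 to 40 mm height on top of it; 20 to 45 g; origin at the centre of the head's flat end (underside as it stands), z up along the shank. May be absent (None)
- capsule: blue bottle capsule, a closed cone 30 mm diameter, 45 mm high; stands on the table, loose; origin at the centre of its underside; a bystander, not to be disturbed
- tin_lid: aluminium disc lid 42 mm diameter, 12 mm high; stands on the table, loose; origin at the centre of its underside; a bystander, not to be disturbed
- tape_roll: roll of brown tape 84 mm diameter, 45 mm high; stands on the table, loose; origin at the centre of its underside; a bystander, not to be disturbed
- marker: black marker pen 125 mm long in its y, 16 mm thick, lying; stands on the table, loose; origin at the centre of its underside; a bystander, not to be disturbed
- card_stack: stack of cards 90 x 60 x 20 mm; stands on the table, loose; origin at the centre of its underside; a bystander, not to be disturbed
Things that resemble listed ones, but are neither listed nor needed, are in the scene too. Leave any turquoise look-alike of the stopper1 alone.

How it is judged (in metres and radians):
On the way, in this order (a step that is already met when the one before it is completed fails the run):
1. every stopper present stands head down, shank up, in the tray while the tray is still at its loading end (x of stopper1 in the frame of tray_in between -0.055 and 0.055 m and y of stopper1 in the frame of tray_in between -0.065 and 0.065 m and z of stopper1 in the frame of tray_in between -0.006 and 0.008 m and angle between each of stopper1, stopper2, stopper3, stopper4's own z axis and vertical below 0.2 rad and x of stopper2 in the frame of tray_in between -0.055 and 0.055 m and y of stopper2 in the frame of tray_in between -0.065 and 0.065 m and z of stopper2 in the frame of tray_in between -0.006 and 0.008 m and x of stopper3 in the frame of tray_in between -0.055 and 0.055 m and y of stopper3 in the frame of tray_in between -0.065 and 0.065 m and z of stopper3 in the frame of tray_in between -0.006 and 0.008 m and x of stopper4 in the frame of tray_in between -0.055 and 0.055 m and y of stopper4 in the frame of tray_in between -0.065 and 0.065 m and z of stopper4 in the frame of tray_in between -0.006 and 0.008 m and value of joint tray below 0.01 m), for 0.3 s.
2. the spring pin has been pulled up and turned to its rest notch, and stays up with the robot off the machine, the tray still at the loading end (value of joint pin_lift above 0.009 m and value of joint pin_turn above 0.85 rad and contact force between the fingers and steriliser below 0.2 N and value of joint tray below 0.01 m), for 0.3 s.
3. the tray is fully under the hood, the pin still parked up (value of joint tray above 0.156 m and value of joint pin_lift above 0.009 m and value of joint pin_turn above 0.85 rad), for 0.2 s.
4. the pin is turned back and has dropped fully down, locking the tray under the hood (value of joint tray above 0.156 m and value of joint pin_lift below 0.003 m and value of joint pin_turn below 0.35 rad), for 0.2 s.
5. the key's tongue is fully home in the guard switch slot (all of step 4 and x of key_tip in the frame of slot_mouth between 0.024 and 0.034 m and y of key_tip in the frame of slot_mouth between -0.006 and 0.006 m and z of key_tip in the frame of slot_mouth between -0.005 and 0.005 m and angle between the x axis of key and the x axis of steriliser, either way round below 0.15 rad), for 0.2 s.
6. the start button is pressed down with the key home and the tray locked (all of step 5 and value of joint start above 0.004 m), for 0.05 s.
At the end, for the whole second after the job is handed in: Every stopper present stands within 0.2 rad of upright, head down, on the tray floor; the tray is at least 0.156 m in; the pin is down (pin_lift under 0.003, pin_turn under 0.35); the key's tongue tip is at least 24 mm past the slot mouth, square to it; the start button is up again; all at rest (all of step 5 and x of stopper1 in the frame of tray_in between -0.055 and 0.055 m and y of stopper1 in the frame of tray_in between -0.065 and 0.065 m and z of stopper1 in the frame of tray_in between -0.006 and 0.008 m and angle between each of stopper1, stopper2, stopper3, stopper4's own z axis and vertical below 0.2 rad and x of stopper2 in the frame of tray_in between -0.055 and 0.055 m and y of stopper2 in the frame of tray_in between -0.065 and 0.065 m and z of stopper2 in the frame of tray_in between -0.006 and 0.008 m and x of stopper3 in the frame of tray_in between -0.055 and 0.055 m and y of stopper3 in the frame of tray_in between -0.065 and 0.065 m and z of stopper3 in the frame of tray_in between -0.006 and 0.008 m and x of stopper4 in the frame of tray_in between -0.055 and 0.055 m and y of stopper4 in the frame of tray_in between -0.065 and 0.065 m and z of stopper4 in the frame of tray_in between -0.006 and 0.008 m and value of joint start below 0.002 m and linear speed of each of key, stopper1, stopper2, stopper3, stopper4 below 0.02 m/s); the robot touches nothing.
It fails at once if a bystander is moved more than 30 mm (distance of any of capsule, tin_lid, tape_roll, marker, card_stack from where it was at the start of the episode above 0.03 m).
Of stopper1, stopper2, stopper3, stopper4 only 2 to 4 are there at a start; the rules pass over those that are not, and their reading is None.
At some moment in a run one of stopper1, stopper2, stopper3, stopper4, key may be knocked a few centimetres aside while the robot is not near it.
It also fails if it takes over 210 s, if anything falls off the work surface, if the arm or the gripper's body presses on something with over 40 N, if the wrist force passes 120 N, or if a joint passes its speed limit or range.

## Robot

A 6-joint arm with a two-finger parallel gripper is mounted at the origin on the work surface. World frame = base frame: x ahead of the robot, y to its left, z up, the work surface at z = 0. Lengths are in mm, angles in rad, forces in N, time in s.
With the tool pointing down it reaches from about 275 to 750 mm from the base axis. Payload 10.2 kg.
Tool frame: the origin (TCP) lies between the finger pads; the fingertips stand 19 mm ahead of it and the grasp point (between the pads) is the TCP; z points along the fingers, y is the line along which they close (so a half turn about z gives the same grasp; the last joint's range is limited). The gripper opens to 85 mm and grips with 20 to 120 N. Pads are 22 mm wide; open, the fingers measure 114 mm over their backs; the gripper's body (76 mm by 85 mm) begins 54 mm behind the grasp point. The pads swing forward as they close: fully open they stand 13 mm farther back than shut.
Start: joints at [-1.439, 0.313, 1.498, -0, 1.331, -0.223], TCP at [182.374, -492.312, 250.294] pointing down, gripper open.
Joint ranges: [-2.94, 2.94], [-0.97, 2.17], [0.19, 2.56], [-1.23, 4.37], [0.02, 3.11], [-2.88, 2.88]. Speed limits (rad/s): [2.39, 2.39, 3.01, 3.14, 3.14, 3.14].

## Interface

Orientations are given as a unit quaternion [w, x, y, z].
In Python, from rig import sense, capture, finish_job gives the robot as it stands. The module is installed in compiled form; this text tells all that it offers.
- The arm moves only by the tool move_arm, never from a script. Its argument "moves" is a list of rows, each an object with "turn": the turn, a rotation vector about the tool's x, y, z in rad, a list of three; "translation": the shift along the tool's x, y, z in mm, a list of three; "hand": the opening, from 0 (shut) to 1 (fully open). In form: [{"turn": [wx, wy, wz], "translation": [x, y, z], "hand": hand}, ...]. A call has 1 to 10 rows; each row shifts and turns the commanded pose from where the row before left it, along the tool's axes as they then stand; what a row does not reach is not made up. A row lasts 1/12 s, in which the tool goes at most 41.7 mm and 7.16 degrees, less where a joint would pass 70% of its speed; a pose out of reach is approached as far as the arm can. A call with a gripper value outside its range is refused whole. The fingers move at their own pace and stop on an object; "grip_force" is the grip in N (left out, the last holds). Time passes only in rows, so rows that do not move let the fingers close. It gives the time, the measured TCP pose, the force, the opening and the grip force at its end, in the units of the state.
- sense(): the state, without advancing time (a new reading comes with each control period).
- capture(name): name is "side" or "top" or "wrist"; returns a dict with "image" (480x640x3 uint8, blue, green, red), "z_map" (480x640 float32, mm along the optical axis (not along the pixel's ray), 0 where there is no reading), "vertical_fov" (degrees; the focal length in pixels is half the picture's height over the tangent of half this angle, whatever the lens; pixels are square), "cx", "cy" (the principal point, pixels), "R" (3x3) and "t" (3): a world point X has camera coordinates R X + t; the wrist camera has in their place "T_tool_cam" (4x4, takes a point from camera to tool coordinates, whose origin is the TCP and whose axes are the flange's). Camera axes: x right, y down, z forward; pixel columns grow to the right and rows downward; lengths in mm; the calibration is good to about 2 mm. A picture is of the moment at which its call begins: read the wrist's pose just before it.
- finish_job(): hands the job in; it is judged then, once.
The state is a dict: "time_s": time; "joints": joint angles; "dq": joint speeds; "tau": joint torques, N m; "eef_pos": TCP position; "ee_rot": TCP orientation; "force": force on the tool from outside, world axes, zero at the start; "wrist_torque": the same for the moment, N m; "grip_width": opening from 0.0 (shut) to 1.0 (fully open); "grip_force": force on a finger pad.
Only numpy, scipy, OpenCV 4.12 (cv2) and the standard library are available. Lean on these libraries where they do the work, as an engineer would, in place of code of your own. Each camera call takes 0.05 s, during which the arm holds its last target. There are 200 camera calls.

## Working session

There is one attempt and no reset: what is moved stays moved. The work goes in short steps, Python scripts to look and compute and a tool call to move; the robot and the scene stay as the last step left them, time stands still between calls to the robot, and variables do not carry over. Pictures are saved under pics/ and viewed, at most 14 in all, crops included, and the job is handed in when it is done.

Besides the shell and the picture viewer there is one more tool, called after "Call:" as name(argument=value, ...), one argument or row to a line, values as JSON. move_arm: Moves the arm, as the interface text tells. Its arguments: {"type":"object","properties":{"moves":{"type":"array","items":{"type":"object","properties":{"turn":{"type":"array","items":{"type":"number"}},"translation":{"type":"array","items":{"type":"number"}},"hand":{"type":"number"}}}},"grip_force":{"type":"number"}},"required":["moves"]}

```bash
mkdir -p pics
cat > h.py <<'E'
import numpy as np, cv2
from rig import sense, capture, finish_job
from scipy.spatial.transform import Rotation as Ro
def pose():
    s=sense(); q=s["ee_rot"]; return np.array(s["eef_pos"]), Ro.from_quat([q[1],q[2],q[3],q[0]]).as_matrix()
def cloud(name):
    p,R=pose(); c=capture(name); z=c["z_map"]; f=240/np.tan(np.radians(c["vertical_fov"])/2)
    v,u=np.mgrid[0:480,0:640]
    P=np.stack([(u-c["cx"])*z/f,(v-c["cy"])*z/f,z],-1).astype(float)
    if name=="wrist":
        T=np.array(c["T_tool_cam"]); P=(P@T[:3,:3].T+T[:3,3])@R.T+p
    else: P=(P-np.array(c["t"]))@np.array(c["R"])
    P[z<=0]=np.nan
    return c["image"],P,c
E
python3 - <<'E'
from h import *
print(sense())
for n in("top","side"):
    i,P,c=cloud(n); cv2.imwrite(f"pics/{n}0.png",i); np.savez(f"{n}0.npz",i=i,P=P); print(n,c["vertical_fov"],c["cx"],c["cy"],c["R"],c["t"])
E
```

```text
{'time_s': 0.0, 'joints': array([-1.43941795e+00,  3.13457856e-01,  1.49846264e+00, -3.80269244e-05,
        1.33101215e+00, -2.23408148e-01]), 'dq': array([-2.92286902e-04, -1.27763214e-04,  4.49318264e-04, -4.39073434e-05,
        9.89529713e-04,  4.45723424e-04]), 'tau': array([ 1.50147051e-03, -4.12263429e+01, -2.59741652e+01, -9.60802731e-05,
        4.14840120e-03, -7.87096809e-06]), 'eef_pos': array([ 182.32291567, -492.06151731,  249.72142696]), 'ee_rot': array([-6.70136747e-04,  9.84306013e-01,  1.76468762e-01,  1.23720381e-05]), 'force': array([ 1.28129621, -0.64096235, -0.91963179]), 'wrist_torque': array([ 0.08169887, -0.01448072,  0.01381082]), 'grip_force': 0.0, 'grip_width': 1.0027450984834576}
top 52.687934571596095 312.29479048780627 237.8759589257031 [[-0.00583841 -0.99998201  0.00137387]
 [-0.99518717  0.00567601 -0.09782778]
 [ 0.09781822 -0.00193842 -0.99520241]] [-85.92142231 523.96526802 992.98139779]
side 54.94819119534026 315.30798664560746 234.91296275954912 [[-0.87888379 -0.47664606 -0.0192824 ]
 [-0.23891613  0.47480208 -0.84704313]
 [ 0.4128951  -0.7398456  -0.53117428]] [411.01761184 234.71100885 847.99947883]
```

View pics/top0.png

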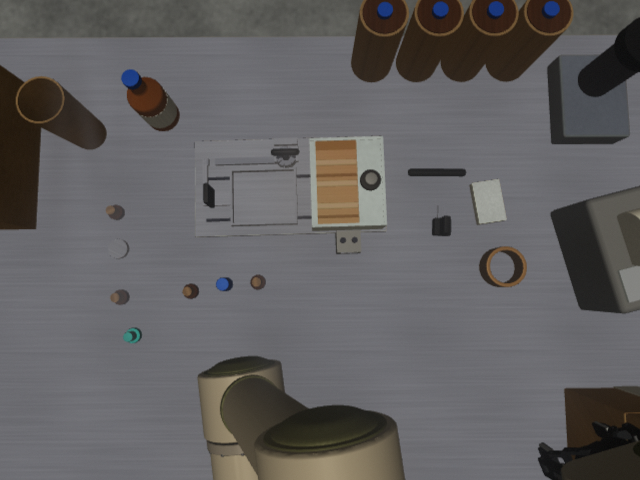

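View pics/side0.png

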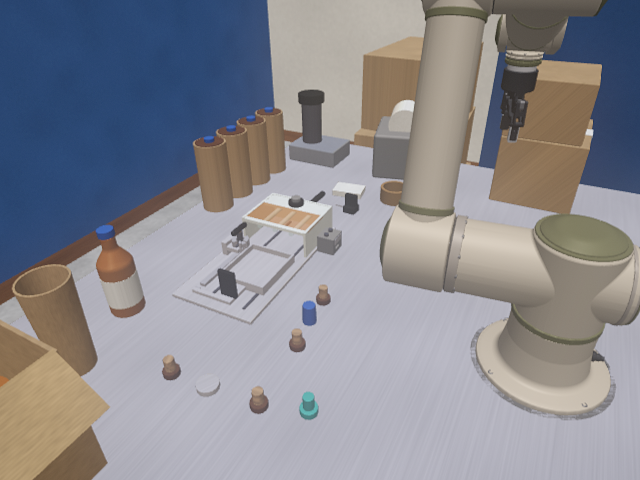

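The top view shows four brown stoppers at (112,211), (117,297), (190,291) and (257,282). The turquoise look-alike is at (132,336), and the blue capsule at (223,284) could also be mistaken for one. The key is at (441,226) with its tongue pointing up in the image, the pin T-bar at (285,152), the tray handle at (208,195), the switch at (347,242) and the button at (370,180). The side view agrees: stoppers at (171,367), (258,399), (297,340) and (323,295).

Run:
```python
from h import *
from scipy import ndimage as N
T=np.load("top0.npz");S=np.load("side0.npz")
def near(D,x,y,r,zl,zh):
    P=D["P"].reshape(-1,3); m=(np.hypot(P[:,0]-x,P[:,1]-y)<r)&(P[:,2]>zl)&(P[:,2]<zh); return P[m]
P=T["P"]
print("table z",np.nanmedian(P[330:350,40:100,2]), np.nanmedian(P[250:330,480:560,2]))
for u,v,n in [(112,211,'a'),(117,297,'b'),(190,291,'c'),(257,282,'d'),(132,336,'turq'),(223,284,'caps'),(118,249,'lid'),(441,226,'key'),(505,267,'tape'),(437,172,'marker'),(488,201,'cards')]:
    p=P[v,u]
    a=near(T,p[0],p[1],26,6,90);b=near(S,p[0],p[1],26,6,90)
    f=lambda q:(len(q),np.round((q[:,:2].max(0)+q[:,:2].min(0))/2),np.round(np.percentile(q[:,2],97),1)) if len(q) else None
    a2=near(T,p[0],p[1],20,28,90);b2=near(S,p[0],p[1],20,28,90)
    print(n,p.round(),"T",f(a),f(a2),"S",f(b),f(b2))
for n,u,v in [("plate corners",196,141),("",196,234),("",386,232),("handle",207,195),("bar",275,153),("bar",296,152),("bar",285,153),("switch",347,243),("button",370,180),("tray",265,198),("fin",441,226),("tongue",438,210),("hood",380,200)]:
    print(n,P[v,u].round(1))
i=T["i"]; cv2.imwrite("pics/c1.png",cv2.resize(i[125:265,185:475],None,fx=2.75,fy=2.75,interpolation=cv2.INTER_CUBIC))
```

```text
table z -0.6611244087880125 0.666267050882443
a [581. 328.  40.] T (204, array([584., 331.]), np.float64(41.7)) (89, array([584., 332.]), np.float64(42.1)) S (329, array([583., 334.]), np.float64(41.3)) (127, array([584., 334.]), np.float64(42.0))
b [403. 311.  41.] T (209, array([404., 314.]), np.float64(41.0)) (94, array([404., 316.]), np.float64(41.2)) S (370, array([402., 318.]), np.float64(41.8)) (146, array([402., 318.]), np.float64(42.8))
c [414. 163.  39.] T (183, array([416., 167.]), np.float64(41.6)) (83, array([415., 168.]), np.float64(42.6)) S (272, array([415., 171.]), np.float64(42.0)) (106, array([415., 170.]), np.float64(42.7))
d [432.  25.  40.] T (178, array([434.,  27.]), np.float64(42.0)) (77, array([433.,  27.]), np.float64(42.4)) S (220, array([434.,  29.]), np.float64(42.5)) (85, array([433.,  29.]), np.float64(42.9))
turq [324. 279.  40.] T (214, array([324., 285.]), np.float64(42.0)) (90, array([324., 288.]), np.float64(42.6)) S (371, array([323., 289.]), np.float64(41.8)) (142, array([323., 289.]), np.float64(42.5))
caps [428.  94.  47.] T (185, array([428.,
[... 635 characters left out ...]
ray([ 467., -518.]), np.float64(47.4)) (28, array([ 462., -517.]), np.float64(47.3))
marker [ 666. -359.   14.] T (189, array([ 668., -359.]), np.float64(18.6)) None S (43, array([ 666., -361.]), np.float64(20.4)) None
cards [ 601. -463.   22.] T (463, array([ 601., -463.]), np.float64(23.9)) None S (103, array([ 601., -463.]), np.float64(23.9)) None
plate corners [739.2 163.6   7.3]
 [534.7 159.2  10.4]
 [ 538.  -248.4   -1.7]
handle [604.7 120.6  85.8]
bar [689.9 -14.7  84.7]
bar [691.5 -57.   85.3]
bar [689.9 -34.8  84.3]
switch [ 510.1 -159.9   50.5]
button [ 630.3 -203.3   99.5]
tray [609.5  11.1  22.6]
fin [ 545.7 -357.3   37.1]
tongue [ 583.  -358.3   13.8]
hood [ 594.  -225.3   78.2]
```

View pics/c1.png

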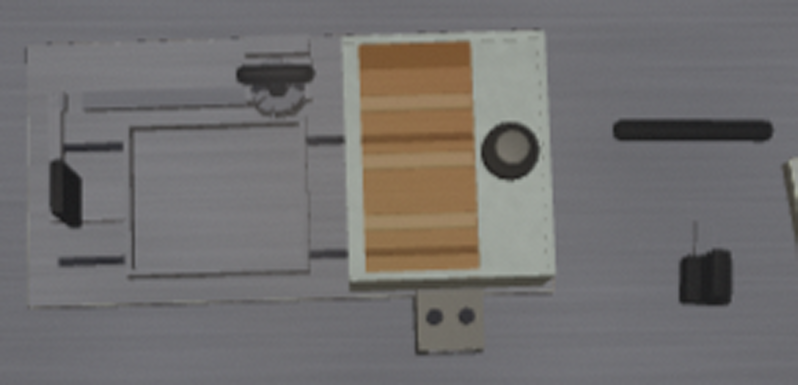

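The crop shows the plate with the tray at its loading end, the handle at (65,193), the T-bar at (275,74), the switch at (449,320), the button at (512,147), and the key at (705,277) with its tongue pointing up. Next I'll fit the steriliser's pose.

Run:
```python
from h import *
T=np.load("top0.npz");S=np.load("side0.npz")
P=T["P"].reshape(-1,3);Q=S["P"].reshape(-1,3)
def sel(P,zl,zh,xl,xh,yl,yh): return P[(P[:,2]>zl)&(P[:,2]<zh)&(P[:,0]>xl)&(P[:,0]<xh)&(P[:,1]>yl)&(P[:,1]<yh)]
def rect(n,A):
    r=cv2.minAreaRect(A[:,:2].astype(np.float32)); print(n,len(A),np.round(r[0],1),np.round(r[1],1),round(r[2],2))
for nm,D in (("T",P),("S",Q)):
    rect(nm+" hood",sel(D,74,86,500,740,-300,-50))
    rect(nm+" plate",sel(D,6,13,505,760,-50,200))
    rect(nm+" handle",sel(D,79,92,560,650,90,150))
    rect(nm+" bar",sel(D,77,95,660,720,-75,10))
    rect(nm+" switch",sel(D,46,56,480,560,-200,-110))
    rect(nm+" button",sel(D,94,108,600,660,-240,-170))
    rect(nm+" fin",sel(D,50,65,510,600,-400,-320))
    rect(nm+" keyblk",sel(D,17,24,510,600,-400,-320))
    rect(nm+" tongue",sel(D,9,18,570,620,-400,-320))
```

```text
T hood 6294 [ 633.4 -144. ] [182.4 183.4] 1.43
T plate 3782 [637.6  58.6] [211.  212.6] 1.54
T handle 102 [610.4 123. ] [39.2 10.5] 5.16
T bar 189 [694.3 -33.8] [13.9 54.7] 0.04
T switch 202 [ 517.3 -152.7] [51.5 78.3] 0.85
T button 140 [ 632.4 -205.4] [33.8 24.5] 2.83
T fin 124 [ 547.7 -364.8] [14.9 34.5] 87.46
T keyblk 131 [ 561.8 -363.5] [34.4 62.7] 89.78
T tongue 96 [ 581.8 -367.7] [20.1 23.9] 87.66
S hood 2154 [ 634.1 -145.4] [185.6 186.4] 1.63
S plate 2376 [637.3  60.4] [212.5 215.7] 1.31
S handle 99 [609.8 125.9] [12.6 38.7] 87.58
S bar 104 [694.2 -32.2] [14.3 55.7] 1.51
S switch 204 [ 517.9 -153.6] [53.4 83.8] 0.13
S button 63 [ 630.7 -200.3] [23.1 32. ] 57.09
S fin 51 [ 547.8 -362.1] [18.3 34.5] 84.71
S keyblk 77 [ 561.8 -359.7] [30.2 64.3] 88.06
S tongue 20 [ 582.4 -365.1] [23.5 24.1] 3.69
```

Call:
move_arm(
  moves=[
    {"turn": [0, 0, 0], "translation": [20, -35, 0], "hand": 1},
    {"turn": [0, 0, 0.1], "translation": [20, -35, 0], "hand": 1},
    {"turn": [0, 0, 0.1], "translation": [20, -35, 0], "hand": 1},
    {"turn": [0, 0, 0.1], "translation": [20, -35, 0], "hand": 1},
    {"turn": [0, 0, 0.05], "translation": [20, -35, 0], "hand": 1},
    {"turn": [0, 0, 0], "translation": [20, -35, 0], "hand": 0.6},
    {"turn": [0, 0, 0], "translation": [20, -35, 0], "hand": 0.6},
    {"turn": [0, 0, 0], "translation": [20, -35, 0], "hand": 0.6},
  ],
)

```text
time_s: 0.77
eef_pos: [298.3, -193.0, 250.3]
ee_rot: [0.0, 1.0, 0.002, 0.0]
force: [0.2, -0.8, -0.7]
grip_width: 0.611
grip_force: 0.0
```

Steriliser origin is about (615.4, -75) with yaw about 0.026. The tray centre is about (613, 15), and the hood, plate and handle all fit this. Going to stopper d.

Call:
move_arm(
  moves=[
    {"translation": [22, -36, 0], "turn": [0, 0, 0], "hand": 0.6},
    {"translation": [22, -36, 0], "turn": [0, 0, 0], "hand": 0.6},
    {"translation": [22, -36, 0], "turn": [0, 0, 0], "hand": 0.6},
    {"translation": [22, -36, 0], "turn": [0, 0, 0], "hand": 0.6},
    {"translation": [22, -36, 20], "turn": [0, 0, 0], "hand": 0.6},
    {"translation": [20, -36, 30], "turn": [0, 0, 0], "hand": 0.6},
    {"translation": [5, -5, 30], "turn": [0, 0, 0], "hand": 0.6},
    {"translation": [0, 0, 0], "turn": [0, 0, 0], "hand": 0.6},
  ],
)

```text
time_s: 1.43
eef_pos: [423.1, 16.7, 173.6]
ee_rot: [-0.001, 1.0, 0.004, -0.004]
force: [0.1, -0.5, -1.1]
grip_width: 0.604
grip_force: 0.0
```

```bash
cat >> h.py <<'E'
def tops(P,x,y,r=40,zl=30,zh=48):
    q=P.reshape(-1,3); m=(np.hypot(q[:,0]-x,q[:,1]-y)<r)&(q[:,2]>zl)&(q[:,2]<zh); q=q[m]
    if len(q)<10: return None
    zt=np.percentile(q[:,2],90); q=q[q[:,2]>zt-4]
    c,rr=cv2.minEnclosingCircle(q[:,:2].astype(np.float32)); return np.round([c[0],c[1],zt,2*rr,len(q)],1)
E
python3 - <<'E'
from h import *
i,P,c=cloud("wrist"); print(pose()); print(c["T_tool_cam"],c["vertical_fov"])
for x,y in [(433.5,28),(415,169),(403,317),(584,333)]: print(tops(P,x,y))
i2,P2,_=cloud("top")
for x,y in [(433.5,28),(415,169),(403,317),(584,333)]: print(tops(P2,x,y))
cv2.imwrite("pics/w1.png",i)
E
```

```text
(array([423.70553595,  15.31960473, 176.20852506]), array([[ 0.99996031,  0.00684756, -0.00569978],
       [ 0.00685471, -0.99997574,  0.00123643],
       [-0.00569118, -0.00127545, -0.99998299]]))
[[ 7.75426120e-04 -9.47826568e-01 -3.18785501e-01  8.26470709e+01]
 [ 9.99999656e-01  6.40872286e-04  5.26968990e-04 -6.95192355e-01]
 [-2.95174416e-04 -3.18785800e-01  9.47826739e-01 -1.24409363e+02]
 [ 0.00000000e+00  0.00000000e+00  0.00000000e+00  1.00000000e+00]] 66.52927072984063
[434.2  29.4  41.5  19.9 560. ]
[416.2 171.1  41.4  20.4 558. ]
None
None
None
None
[403.  316.1  41.9  20.4  60. ]
[584.9 332.1  40.8  20.7  67. ]
```

View pics/w1.png

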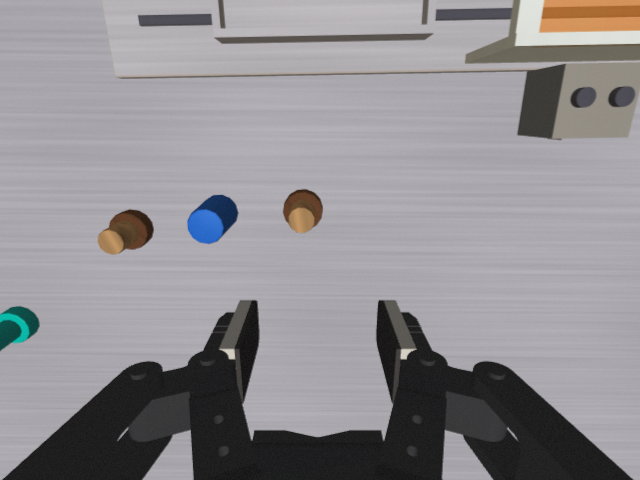

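The close view confirms the brown stopper d upright at (302,212), the capsule at (212,220) and stopper c at (125,233). The measured shank is 20 mm wide with its top at 41 mm, so it is the right object. Grasping d.

Call:
move_arm(
  moves=[
    {"translation": [5, -7, 30], "turn": [0, 0, 0], "hand": 0.6},
    {"translation": [5, -7, 30], "turn": [0, 0, 0], "hand": 0.6},
    {"translation": [0, 0, 30], "turn": [0, 0, 0], "hand": 0.6},
    {"translation": [0, 0, 20], "turn": [0, 0, 0], "hand": 0.6},
    {"translation": [0, 0, 0], "turn": [0, 0, 0], "hand": 0.6},
    {"translation": [0, 0, 0], "turn": [0, 0, 0], "hand": 0.6},
  ],
)

```text
time_s: 2.03
eef_pos: [435.5, 27.5, 69.3]
ee_rot: [0.0, 1.0, 0.002, 0.001]
force: [0.1, -1.1, 0.8]
grip_width: 0.603
grip_force: 0.0
```

Call:
move_arm(
  moves=[
    {"translation": [-1, -1.5, 18], "turn": [0, 0, 0], "hand": 0.6},
    {"translation": [0, 0, 17], "turn": [0, 0, 0], "hand": 0.6},
    {"translation": [0, 0, 0], "turn": [0, 0, 0], "hand": 0.6},
    {"translation": [0, 0, 0], "turn": [0, 0, 0], "hand": 0.1},
    {"translation": [0, 0, 0], "turn": [0, 0, 0], "hand": 0.1},
    {"translation": [0, 0, 0], "turn": [0, 0, 0], "hand": 0.1},
    {"translation": [0, 0, 0], "turn": [0, 0, 0], "hand": 0.1},
    {"translation": [0, 0, 0], "turn": [0, 0, 0], "hand": 0.1},
  ],
  grip_force=25,
)

```text
time_s: 2.7
eef_pos: [434.9, 29.7, 34.7]
ee_rot: [0.0, 1.0, 0.002, 0.002]
force: [-2.0, -0.0, 8.5]
grip_width: 0.221
grip_force: 24.1
```

Call:
move_arm(
  moves=[
    {"translation": [0, 0, -25], "turn": [0, 0, 0], "hand": 0.1},
    {"translation": [0, 0, -30], "turn": [0, 0, 0], "hand": 0.1},
    {"translation": [15, 4, -15], "turn": [0, 0, 0], "hand": 0.1},
    {"translation": [30, 6, 0], "turn": [0, 0, 0], "hand": 0.1},
    {"translation": [32, 7, 0], "turn": [0, 0, 0], "hand": 0.1},
    {"translation": [32, 7, 0], "turn": [0, 0, 0], "hand": 0.1},
    {"translation": [32, 7, 0], "turn": [0, 0, 0], "hand": 0.1},
    {"translation": [32, 7, 0], "turn": [0, 0, 0], "hand": 0.1},
    {"translation": [30, 6, 0], "turn": [0, 0, 0], "hand": 0.1},
    {"translation": [0, 0, 0], "turn": [0, 0, 0], "hand": 0.1},
  ],
)

```text
time_s: 3.53
eef_pos: [640.9, -14.4, 103.8]
ee_rot: [0.0, 1.0, 0.002, 0.002]
force: [0.4, -0.3, -0.8]
grip_width: 0.225
grip_force: 24.7
```

Call:
move_arm(
  moves=[
    {"translation": [0, 0, 0], "turn": [0, 0, 0], "hand": 0.1},
  ],
)

```text
time_s: 3.62
eef_pos: [637.6, -13.3, 103.3]
ee_rot: [0.0, 1.0, 0.002, 0.0]
force: [-0.0, 0.5, -0.4]
grip_width: 0.222
grip_force: 24.7
```

Call:
move_arm(
  moves=[
    {"translation": [0, 0, 20], "turn": [0, 0, 0], "hand": 0.1},
    {"translation": [0, 0, 18], "turn": [0, 0, 0], "hand": 0.1},
    {"translation": [0, 0, 7], "turn": [0, 0, 0], "hand": 0.1},
    {"translation": [0, 0, 2.5], "turn": [0, 0, 0], "hand": 0.1},
    {"translation": [0, 0, 0], "turn": [0, 0, 0], "hand": 0.1},
    {"translation": [0, 0, 0], "turn": [0, 0, 0], "hand": 0.1},
  ],
)

```text
time_s: 4.12
eef_pos: [637.3, -13.0, 56.7]
ee_rot: [0.0, 1.0, 0.002, 0.001]
force: [0.6, 0.2, -0.5]
grip_width: 0.225
grip_force: 24.7
```

Call:
move_arm(
  moves=[
    {"translation": [0, 0, 0], "turn": [0, 0, 0], "hand": 0.5},
    {"translation": [0, 0, 0], "turn": [0, 0, 0], "hand": 0.5},
    {"translation": [0, 0, 0], "turn": [0, 0, 0], "hand": 0.5},
    {"translation": [0, 0, -20], "turn": [0, 0, 0], "hand": 0.5},
    {"translation": [0, 0, -30], "turn": [0, 0, 0], "hand": 0.5},
    {"translation": [0, 0, -30], "turn": [0, 0, 0], "hand": 0.6},
    {"translation": [-20, -20, 0], "turn": [0, 0, 0], "hand": 0.6},
    {"translation": [-30, -26, 0], "turn": [0, 0, 0], "hand": 0.6},
    {"translation": [-30, -26, 0], "turn": [0, 0, 0], "hand": 0.6},
    {"translation": [-30, -26, 0], "turn": [0, 0, 0], "hand": 0.6},
  ],
)

```text
time_s: 4.95
eef_pos: [525.1, 85.3, 135.7]
ee_rot: [-0.0, 1.0, 0.002, 0.0]
force: [0.5, 0.4, 0.4]
grip_width: 0.599
grip_force: 0.0
```

Call:
move_arm(
  moves=[
    {"translation": [-30, -26, 0], "turn": [0, 0, 0], "hand": 0.6},
    {"translation": [-30, -26, 0], "turn": [0, 0, 0], "hand": 0.6},
    {"translation": [-30, -24, 0], "turn": [0, 0, 0], "hand": 0.6},
    {"translation": [-22, -10, 0], "turn": [0, 0, 0], "hand": 0.6},
    {"translation": [0, 0, 0], "turn": [0, 0, 0], "hand": 0.6},
    {"translation": [0, 0, 0], "turn": [0, 0, 0], "hand": 0.6},
  ],
)

```text
time_s: 5.45
eef_pos: [413.9, 170.5, 136.0]
ee_rot: [-0.0, 1.0, 0.003, 0.001]
force: [0.8, 0.7, -0.3]
grip_width: 0.601
grip_force: 0.0
```

Run:
```python
from h import *
i,P,c=cloud("wrist"); print(pose())
i2,P2,_=cloud("top")
for x,y in [(434,29),(416,171),(403,316),(585,332)]: print(tops(P,x,y),tops(P2,x,y,60))
print("tray",tops(P2,637.8,-14.4,40,52,66))
```

```text
(array([414.74724026, 169.99635249, 135.98084362]), array([[ 9.99984815e-01,  5.26300761e-03,  1.63402947e-03],
       [ 5.26286755e-03, -9.99986147e-01,  9.00006957e-05],
       [ 1.63448051e-03, -8.13996483e-05, -9.99998661e-01]]))
None [430.   87.1  45.7  16.4  22. ]
[416.1 171.5  41.4  20.2 705. ] None
[404.  319.   41.3  20.7 730. ] None
None [584.2 332.1  41.3  19.7  61. ]
tray [635.4 -15.9  62.2  18.9  56. ]
```

Stopper d is standing in the tray (top at 62 mm). Now stopper c.

Call:
move_arm(
  moves=[
    {"translation": [1.5, -1, 30], "turn": [0, 0, 0], "hand": 0.6},
    {"translation": [0, 0, 30], "turn": [0, 0, 0], "hand": 0.6},
    {"translation": [0, 0, 25], "turn": [0, 0, 0], "hand": 0.6},
    {"translation": [0, 0, 16], "turn": [0, 0, 0], "hand": 0.6},
    {"translation": [0, 0, 0], "turn": [0, 0, 0], "hand": 0.6},
    {"translation": [0, 0, 0], "turn": [0, 0, 0], "hand": 0.1},
    {"translation": [0, 0, 0], "turn": [0, 0, 0], "hand": 0.1},
    {"translation": [0, 0, 0], "turn": [0, 0, 0], "hand": 0.1},
    {"translation": [0, 0, 0], "turn": [0, 0, 0], "hand": 0.1},
    {"translation": [0, 0, 0], "turn": [0, 0, 0], "hand": 0.1},
  ],
)

```text
time_s: 6.38
eef_pos: [416.7, 171.0, 35.6]
ee_rot: [-0.0, 1.0, 0.002, 0.002]
force: [0.6, -1.7, 7.0]
grip_width: 0.225
grip_force: 24.9
```

Call:
move_arm(
  moves=[
    {"translation": [0, 0, -25], "turn": [0, 0, 0], "hand": 0.1},
    {"translation": [0, 0, -30], "turn": [0, 0, 0], "hand": 0.1},
    {"translation": [10, 15, -15], "turn": [0, 0, 0], "hand": 0.1},
    {"translation": [25, 27, 0], "turn": [0, 0, 0], "hand": 0.1},
    {"translation": [25, 27, 0], "turn": [0, 0, 0], "hand": 0.1},
    {"translation": [25, 27, 0], "turn": [0, 0, 0], "hand": 0.1},
    {"translation": [25, 27, 0], "turn": [0, 0, 0], "hand": 0.1},
    {"translation": [25, 27, 0], "turn": [0, 0, 0], "hand": 0.1},
    {"translation": [25, 27, 0], "turn": [0, 0, 0], "hand": 0.1},
    {"translation": [13, 10, 0], "turn": [0, 0, 0], "hand": 0.1},
  ],
)

```text
time_s: 7.22
eef_pos: [591.6, -18.7, 104.8]
ee_rot: [0.0, 1.0, 0.001, 0.001]
force: [-0.5, 0.8, -0.1]
grip_width: 0.226
grip_force: 24.6
```

Call:
move_arm(
  moves=[
    {"translation": [0, 0, 0], "turn": [0, 0, 0], "hand": 0.1},
    {"translation": [0, 0, 0], "turn": [0, 0, 0], "hand": 0.1},
  ],
)

```text
time_s: 7.38
eef_pos: [589.4, -15.4, 104.3]
ee_rot: [-0.0, 1.0, 0.002, -0.0]
force: [-0.1, 0.1, -0.2]
grip_width: 0.223
grip_force: 24.6
```

Call:
move_arm(
  moves=[
    {"translation": [0, 0, 20], "turn": [0, 0, 0], "hand": 0.1},
    {"translation": [0, 0, 18], "turn": [0, 0, 0], "hand": 0.1},
    {"translation": [0, 0, 7], "turn": [0, 0, 0], "hand": 0.1},
    {"translation": [0, 0, 2.5], "turn": [0, 0, 0], "hand": 0.1},
    {"translation": [0, 0, 0], "turn": [0, 0, 0], "hand": 0.1},
    {"translation": [0, 0, 0], "turn": [0, 0, 0], "hand": 0.1},
  ],
)

```text
time_s: 7.88
eef_pos: [589.8, -14.9, 57.9]
ee_rot: [0.0, 1.0, 0.003, 0.001]
force: [-0.8, 0.1, -0.7]
grip_width: 0.223
grip_force: 24.6
```

Call:
move_arm(
  moves=[
    {"translation": [0, 0, 0], "turn": [0, 0, 0], "hand": 0.5},
    {"translation": [0, 0, 0], "turn": [0, 0, 0], "hand": 0.5},
    {"translation": [0, 0, 0], "turn": [0, 0, 0], "hand": 0.5},
    {"translation": [0, 0, -20], "turn": [0, 0, 0], "hand": 0.5},
    {"translation": [0, 0, -30], "turn": [0, 0, 0], "hand": 0.5},
    {"translation": [0, 0, -30], "turn": [0, 0, 0], "hand": 0.6},
    {"translation": [-15, -25, 0], "turn": [0, 0, 0], "hand": 0.6},
    {"translation": [-18, -32, 0], "turn": [0, 0, 0], "hand": 0.6},
    {"translation": [-18, -32, 0], "turn": [0, 0, 0], "hand": 0.6},
    {"translation": [-18, -32, 0], "turn": [0, 0, 0], "hand": 0.6},
  ],
)

```text
time_s: 8.72
eef_pos: [519.1, 106.5, 137.3]
ee_rot: [-0.0, 1.0, 0.002, 0.0]
force: [0.7, 0.8, 0.4]
grip_width: 0.596
grip_force: 0.0
```

Call:
move_arm(
  moves=[
    {"translation": [-18, -32, 0], "turn": [0, 0, 0], "hand": 0.6},
    {"translation": [-18, -32, 0], "turn": [0, 0, 0], "hand": 0.6},
    {"translation": [-18, -32, 0], "turn": [0, 0, 0], "hand": 0.6},
    {"translation": [-18, -32, 0], "turn": [0, 0, 0], "hand": 0.6},
    {"translation": [-18, -32, 0], "turn": [0, 0, 0], "hand": 0.6},
    {"translation": [-18, -32, 0], "turn": [0, 0, 0], "hand": 0.6},
    {"translation": [-9, -20, 0], "turn": [0, 0, 0], "hand": 0.6},
    {"translation": [0, 0, 0], "turn": [0, 0, 0], "hand": 0.6},
    {"translation": [0, 0, 0], "turn": [0, 0, 0], "hand": 0.6},
  ],
)

```text
time_s: 9.47
eef_pos: [401.5, 317.6, 137.2]
ee_rot: [-0.0, 1.0, 0.003, 0.0]
force: [0.4, -0.6, -0.3]
grip_width: 0.599
grip_force: 0.0
```

Run:
```python
from h import *
i,P,c=cloud("wrist"); print(pose())
i2,P2,_=cloud("top")
for x,y in [(416,171),(403,316),(585,332)]: print(tops(P,x,y,60),tops(P2,x,y,60))
print("tray",tops(P2,637.8,-14.4,30,52,66),tops(P2,589.8,-15.4,24,52,66))
```

```text
(array([402.04485746, 316.85055087, 137.12460774]), array([[ 9.99985088e-01,  5.44458063e-03,  4.25011592e-04],
       [ 5.44458906e-03, -9.99985178e-01, -1.86741104e-05],
       [ 4.24903620e-04,  2.09878454e-05, -9.99999910e-01]]))
[426.9 112.1  34.3   6.4  17. ] None
[404.3 319.4  41.5  19.8 708. ] [404.8 311.9  40.1  17.1  13. ]
None [584.5 331.9  41.1  20.3  65. ]
tray [635.1 -15.8  61.7  19.9  65. ] [587.9 -16.5  61.8  19.3  62. ]
```

Call:
move_arm(
  moves=[
    {"translation": [2, -2, 30], "turn": [0, 0, 0], "hand": 0.6},
    {"translation": [0, 0, 30], "turn": [0, 0, 0], "hand": 0.6},
    {"translation": [0, 0, 25], "turn": [0, 0, 0], "hand": 0.6},
    {"translation": [0, 0, 17], "turn": [0, 0, 0], "hand": 0.6},
    {"translation": [0, 0, 0], "turn": [0, 0, 0], "hand": 0.6},
    {"translation": [0, 0, 0], "turn": [0, 0, 0], "hand": 0.1},
    {"translation": [0, 0, 0], "turn": [0, 0, 0], "hand": 0.1},
    {"translation": [0, 0, 0], "turn": [0, 0, 0], "hand": 0.1},
    {"translation": [0, 0, 0], "turn": [0, 0, 0], "hand": 0.1},
    {"translation": [0, 0, 0], "turn": [0, 0, 0], "hand": 0.1},
  ],
)

```text
time_s: 10.4
eef_pos: [404.9, 319.1, 36.4]
ee_rot: [-0.0, 1.0, 0.002, 0.001]
force: [1.0, -1.8, 6.9]
grip_width: 0.222
grip_force: 24.9
```

Call:
move_arm(
  moves=[
    {"translation": [0, 0, -25], "turn": [0, 0, 0], "hand": 0.1},
    {"translation": [0, 0, -35], "turn": [0, 0, 0], "hand": 0.1},
    {"translation": [0, 0, -35], "turn": [0, 0, 0], "hand": 0.1},
    {"translation": [15, 20, -20], "turn": [0, 0, 0], "hand": 0.1},
    {"translation": [24, 28, 0], "turn": [0, 0, 0], "hand": 0.1},
    {"translation": [24, 28, 0], "turn": [0, 0, 0], "hand": 0.1},
    {"translation": [24, 28, 0], "turn": [0, 0, 0], "hand": 0.1},
    {"translation": [24, 28, 0], "turn": [0, 0, 0], "hand": 0.1},
    {"translation": [24, 28, 0], "turn": [0, 0, 0], "hand": 0.1},
    {"translation": [24, 28, 0], "turn": [0, 0, 0], "hand": 0.1},
  ],
)

```text
time_s: 11.23
eef_pos: [564.8, 130.1, 150.6]
ee_rot: [-0.0, 1.0, 0.002, 0.0]
force: [0.0, 0.7, -0.1]
grip_width: 0.22
grip_force: 24.6
```

Call:
move_arm(
  moves=[
    {"translation": [24, 28, 0], "turn": [0, 0, 0], "hand": 0.1},
    {"translation": [24, 28, 0], "turn": [0, 0, 0], "hand": 0.1},
    {"translation": [16, 20, 0], "turn": [0, 0, 0], "hand": 0.1},
    {"translation": [8, 11, 0], "turn": [0, 0, 0], "hand": 0.1},
    {"translation": [0, 0, 10], "turn": [0, 0, 0], "hand": 0.1},
    {"translation": [0, 0, 0], "turn": [0, 0, 0], "hand": 0.1},
    {"translation": [0, 0, 0], "turn": [0, 0, 0], "hand": 0.1},
  ],
)

```text
time_s: 11.82
eef_pos: [635.4, 45.9, 139.3]
ee_rot: [-0.0, 1.0, 0.003, -0.001]
force: [-0.3, 0.3, -0.0]
grip_width: 0.226
grip_force: 24.6
```

Call:
move_arm(
  moves=[
    {"translation": [0, 0, 25], "turn": [0, 0, 0], "hand": 0.1},
    {"translation": [0, 0, 25], "turn": [0, 0, 0], "hand": 0.1},
    {"translation": [0, 0, 20], "turn": [0, 0, 0], "hand": 0.1},
    {"translation": [0, 0, 9], "turn": [0, 0, 0], "hand": 0.1},
    {"translation": [0, 0, 3], "turn": [0, 0, 0], "hand": 0.1},
    {"translation": [0, 0, 0], "turn": [0, 0, 0], "hand": 0.1},
    {"translation": [0, 0, 0], "turn": [0, 0, 0], "hand": 0.1},
  ],
)

```text
time_s: 12.4
eef_pos: [636.8, 45.4, 59.4]
ee_rot: [0.0, 1.0, 0.003, 0.001]
force: [-0.5, 0.2, 0.7]
grip_width: 0.226
grip_force: 24.6
```

Call:
move_arm(
  moves=[
    {"translation": [0, 0, 0], "turn": [0, 0, 0], "hand": 0.5},
    {"translation": [0, 0, 0], "turn": [0, 0, 0], "hand": 0.5},
    {"translation": [0, 0, 0], "turn": [0, 0, 0], "hand": 0.5},
    {"translation": [0, 0, -20], "turn": [0, 0, 0], "hand": 0.5},
    {"translation": [0, 0, -30], "turn": [0, 0, 0], "hand": 0.5},
    {"translation": [0, 0, -35], "turn": [0, 0, 0], "hand": 0.6},
    {"translation": [-4, -15, 0], "turn": [0, 0, 0], "hand": 0.6},
    {"translation": [-6, -32, 0], "turn": [0, 0, 0], "hand": 0.6},
    {"translation": [-6, -32, 0], "turn": [0, 0, 0], "hand": 0.6},
    {"translation": [-6, -32, 0], "turn": [0, 0, 0], "hand": 0.6},
  ],
)

```text
time_s: 13.23
eef_pos: [613.4, 157.1, 143.4]
ee_rot: [-0.0, 1.0, 0.002, 0.0]
force: [1.2, -0.3, 0.4]
grip_width: 0.603
grip_force: 0.0
```

Call:
move_arm(
  moves=[
    {"translation": [-6, -32, 0], "turn": [0, 0, 0], "hand": 0.6},
    {"translation": [-6, -32, 0], "turn": [0, 0, 0], "hand": 0.6},
    {"translation": [-6, -32, 0], "turn": [0, 0, 0], "hand": 0.6},
    {"translation": [-6, -32, 0], "turn": [0, 0, 0], "hand": 0.6},
    {"translation": [-4, -30, 0], "turn": [0, 0, 0], "hand": 0.6},
    {"translation": [0, -16, 0], "turn": [0, 0, 0], "hand": 0.6},
    {"translation": [0, 0, 0], "turn": [0, 0, 0], "hand": 0.6},
    {"translation": [0, 0, 0], "turn": [0, 0, 0], "hand": 0.6},
  ],
)

```text
time_s: 13.9
eef_pos: [584.7, 330.3, 142.9]
ee_rot: [0.0, 1.0, 0.003, 0.0]
force: [0.7, 0.9, 1.0]
grip_width: 0.6
grip_force: 0.0
```

Run:
```python
from h import *
i,P,c=cloud("wrist"); print(pose())
i2,P2,_=cloud("top")
print(tops(P,585,332,70),tops(P2,585,332,60))
print("tray",[tops(P2,x,y,26,52,66) for x,y in [(637,-15),(589,-15),(636,45)]])
```

```text
(array([584.94953931, 329.35696826, 142.90865971]), array([[ 9.99988332e-01,  4.82908273e-03,  1.25713138e-04],
       [ 4.82911608e-03, -9.99988304e-01, -2.66366904e-04],
       [ 1.24425360e-04,  2.66970879e-04, -9.99999957e-01]]))
[585.5 335.3  41.5  19.8 669. ] [584.  331.6  41.7  19.   55. ]
tray [array([635.2, -15.3,  62.1,  19.6,  53. ]), array([587.8, -16.4,  61.6,  19.1,  59. ]), array([634.4,  43.2,  61.9,  19.8,  61. ])]
```

Call:
move_arm(
  moves=[
    {"translation": [0.5, -5, 30], "turn": [0, 0, 0], "hand": 0.6},
    {"translation": [0, 0, 35], "turn": [0, 0, 0], "hand": 0.6},
    {"translation": [0, 0, 27], "turn": [0, 0, 0], "hand": 0.6},
    {"translation": [0, 0, 15], "turn": [0, 0, 0], "hand": 0.6},
    {"translation": [0, 0, 0], "turn": [0, 0, 0], "hand": 0.6},
    {"translation": [0, 0, 0], "turn": [0, 0, 0], "hand": 0.1},
    {"translation": [0, 0, 0], "turn": [0, 0, 0], "hand": 0.1},
    {"translation": [0, 0, 0], "turn": [0, 0, 0], "hand": 0.1},
    {"translation": [0, 0, 0], "turn": [0, 0, 0], "hand": 0.1},
    {"translation": [0, 0, 0], "turn": [0, 0, 0], "hand": 0.1},
  ],
)

```text
time_s: 14.83
eef_pos: [586.4, 334.8, 38.0]
ee_rot: [-0.0, 1.0, 0.002, 0.002]
force: [-0.3, -1.5, 6.1]
grip_width: 0.223
grip_force: 24.9
```

Call:
move_arm(
  moves=[
    {"translation": [0, 0, -25], "turn": [0, 0, 0], "hand": 0.1},
    {"translation": [0, 0, -35], "turn": [0, 0, 0], "hand": 0.1},
    {"translation": [0, 0, -35], "turn": [0, 0, 0], "hand": 0.1},
    {"translation": [0, 20, -18], "turn": [0, 0, 0], "hand": 0.1},
    {"translation": [0, 32, 0], "turn": [0, 0, 0], "hand": 0.1},
    {"translation": [0, 32, 0], "turn": [0, 0, 0], "hand": 0.1},
    {"translation": [0, 32, 0], "turn": [0, 0, 0], "hand": 0.1},
    {"translation": [0, 32, 0], "turn": [0, 0, 0], "hand": 0.1},
    {"translation": [0, 32, 0], "turn": [0, 0, 0], "hand": 0.1},
    {"translation": [0, 32, 0], "turn": [0, 0, 0], "hand": 0.1},
  ],
)

```text
time_s: 15.67
eef_pos: [586.2, 121.4, 149.6]
ee_rot: [-0.0, 1.0, 0.002, 0.001]
force: [-0.2, -0.4, -0.0]
grip_width: 0.224
grip_force: 24.7
```

Call:
move_arm(
  moves=[
    {"translation": [0, 32, 0], "turn": [0, 0, 0], "hand": 0.1},
    {"translation": [0, 28, 0], "turn": [0, 0, 0], "hand": 0.1},
    {"translation": [0, 18, 0], "turn": [0, 0, 0], "hand": 0.1},
    {"translation": [0, 0, 0], "turn": [0, 0, 0], "hand": 0.1},
    {"translation": [0, 0, 0], "turn": [0, 0, 0], "hand": 0.1},
    {"translation": [0, 0, 0], "turn": [0, 0, 0], "hand": 0.1},
  ],
)

```text
time_s: 16.17
eef_pos: [586.8, 45.6, 149.2]
ee_rot: [-0.0, 1.0, 0.003, 0.0]
force: [0.2, -0.3, -0.2]
grip_width: 0.224
grip_force: 24.7
```

Call:
move_arm(
  moves=[
    {"translation": [0, 0, 30], "turn": [0, 0, 0], "hand": 0.1},
    {"translation": [0, 0, 28], "turn": [0, 0, 0], "hand": 0.1},
    {"translation": [0, 0, 20], "turn": [0, 0, 0], "hand": 0.1},
    {"translation": [0, 0, 9], "turn": [0, 0, 0], "hand": 0.1},
    {"translation": [0, 0, 3.5], "turn": [0, 0, 0], "hand": 0.1},
    {"translation": [0, 0, 0], "turn": [0, 0, 0], "hand": 0.1},
    {"translation": [0, 0, 0], "turn": [0, 0, 0], "hand": 0.1},
  ],
)

```text
time_s: 16.75
eef_pos: [587.3, 45.5, 59.4]
ee_rot: [0.0, 1.0, 0.003, 0.001]
force: [-0.7, 0.1, 0.5]
grip_width: 0.224
grip_force: 24.8
```

Call:
move_arm(
  moves=[
    {"translation": [0, 0, 0], "turn": [0, 0, 0], "hand": 0.5},
    {"translation": [0, 0, 0], "turn": [0, 0, 0], "hand": 0.5},
    {"translation": [0, 0, 0], "turn": [0, 0, 0], "hand": 0.5},
    {"translation": [0, 0, -20], "turn": [0, 0, 0], "hand": 0.5},
    {"translation": [0, 0, -30], "turn": [0, 0, 0], "hand": 0.5},
    {"translation": [0, 0, -35], "turn": [0, 0, 0], "hand": 0.6},
    {"translation": [0, 0, -30], "turn": [0, 0, 0], "hand": 0.6},
    {"translation": [0, 0, 0], "turn": [0, 0, 0], "hand": 0.6},
    {"translation": [0, 0, 0], "turn": [0, 0, 0], "hand": 0.6},
  ],
)

```text
time_s: 17.5
eef_pos: [587.3, 44.8, 175.0]
ee_rot: [0.0, 1.0, 0.002, 0.002]
force: [0.2, 0.5, -0.5]
grip_width: 0.599
grip_force: 0.0
```

Run:
```python
from h import *
s=sense(); print(s["joints"],s["eef_pos"])
i,P,c=cloud("wrist"); i2,P2,_=cloud("side")
print("tray",[(tops(P,x,y,24,52,66),tops(P2,x,y,24,52,66)) for x,y in [(637,-15),(589,-15),(636,45),(588,44)]])
def rect(n,A):
    r=cv2.minAreaRect(A[:,:2].astype(np.float32)); print(n,len(A),np.round(r[0],1),np.round(r[1],1),round(r[2],2),np.percentile(A[:,2],90))
Q=P.reshape(-1,3)
rect("bar",Q[(Q[:,2]>78)&(Q[:,2]<95)&(abs(Q[:,0]-694)<30)&(abs(Q[:,1]+33)<40)])
cv2.imwrite("pics/w2.png",i)
```

```text
[-1.22690840e-01  5.14858288e-01  1.40322087e+00 -9.69480801e-06
  1.21997128e+00  1.44330282e+00] [587.34479699  44.75309077 175.04506799]
tray [(array([636.6, -12.8,  61.6,  20. , 731. ]), array([635.8, -13.8,  61.9,  24.1,  39. ])), (array([589.3, -14.2,  61.5,  19.8, 615. ]), array([586.9, -17. ,  62.1,  21.8,  38. ])), (array([636.2,  45.8,  61.6,  19.9, 711. ]), array([635.6,  45. ,  61.9,  21.8,  40. ])), (array([586.6,  46. ,  61.5,  19.8, 609. ]), array([584.7,  44.1,  61.9,  21.2,  44. ]))]
bar 2877 [695.7 -30.8] [14.  57.2] 1.48 88.1185287354445
```

View pics/w2.png

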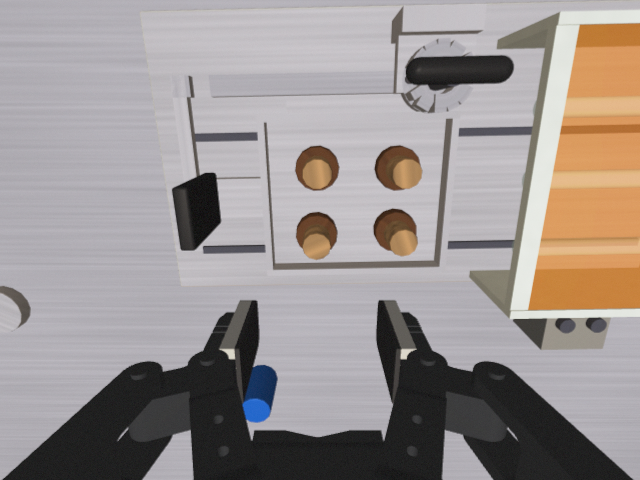

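All four stoppers stand in the tray at (317,167), (403,168), (317,237) and (401,235). The T-bar is at (459,69). Next is the pin: move over it and turn the tool by -1.59 about its z.

Call:
move_arm(
  moves=[
    {"translation": [20, 14, 0], "turn": [0, 0, 0], "hand": 0.5},
    {"translation": [25, 18, 0], "turn": [0, 0, 0], "hand": 0.5},
    {"translation": [25, 18, 0], "turn": [0, 0, 0], "hand": 0.5},
    {"translation": [25, 18, 0], "turn": [0, 0, 0], "hand": 0.5},
    {"translation": [13, 8, 0], "turn": [0, 0, 0], "hand": 0.5},
    {"translation": [0, 0, 0], "turn": [0, 0, -0.12], "hand": 0.5},
    {"translation": [0, 0, 0], "turn": [0, 0, -0.12], "hand": 0.5},
    {"translation": [0, 0, 0], "turn": [0, 0, -0.12], "hand": 0.5},
    {"translation": [0, 0, 0], "turn": [0, 0, -0.12], "hand": 0.5},
    {"translation": [0, 0, 0], "turn": [0, 0, -0.12], "hand": 0.5},
  ],
)

```text
time_s: 18.43
eef_pos: [694.7, -30.6, 171.3]
ee_rot: [-0.001, 0.954, 0.301, -0.001]
force: [-0.0, 0.4, 0.1]
grip_width: 0.498
grip_force: 0.0
```

Call:
move_arm(
  moves=[
    {"translation": [0, 0, 0], "turn": [0, 0, -0.12], "hand": 0.5},
    {"translation": [0, 0, 0], "turn": [0, 0, -0.12], "hand": 0.5},
    {"translation": [0, 0, 0], "turn": [0, 0, -0.12], "hand": 0.5},
    {"translation": [0, 0, 0], "turn": [0, 0, -0.12], "hand": 0.5},
    {"translation": [0, 0, 0], "turn": [0, 0, -0.12], "hand": 0.5},
    {"translation": [0, 0, 0], "turn": [0, 0, -0.12], "hand": 0.5},
    {"translation": [0, 0, 0], "turn": [0, 0, -0.12], "hand": 0.5},
    {"translation": [0, 0, 0], "turn": [0, 0, -0.12], "hand": 0.5},
    {"translation": [0, 0, 0], "turn": [0, 0, -0.03], "hand": 0.5},
    {"translation": [0, 0, 0], "turn": [0, 0, 0], "hand": 0.5},
  ],
)

```text
time_s: 19.27
eef_pos: [694.7, -30.6, 171.5]
ee_rot: [-0.001, 0.698, 0.716, -0.001]
force: [-0.4, 0.1, 0.6]
grip_width: 0.498
grip_force: 0.0
```

Call:
move_arm(
  moves=[
    {"translation": [0, 0, 0], "turn": [0, 0, 0], "hand": 0.5},
    {"translation": [0, 0, 0], "turn": [0, 0, 0], "hand": 0.5},
  ],
)

```text
time_s: 19.43
eef_pos: [694.9, -30.6, 172.5]
ee_rot: [-0.001, 0.699, 0.715, -0.0]
force: [-0.7, -0.1, 0.4]
grip_width: 0.504
grip_force: 0.0
```

Run:
```python
from h import *
print(pose(),sense()["joints"])
def rect(n,A):
    r=cv2.minAreaRect(A[:,:2].astype(np.float32)); print(n,len(A),np.round(r[0],1),np.round(r[1],1),round(r[2],2),np.percentile(A[:,2],90))
i,P,c=cloud("wrist")
Q=P.reshape(-1,3)
rect("bar",Q[(Q[:,2]>78)&(Q[:,2]<95)&(abs(Q[:,0]-694)<30)&(abs(Q[:,1]+33)<40)])
```

```text
(array([694.915438  , -30.62672164, 172.48361748]), array([[-2.27234453e-02,  9.99740786e-01, -1.41654828e-03],
       [ 9.99741732e-01,  2.27238997e-02,  3.05456148e-04],
       [ 3.37566471e-04, -1.40924141e-03, -9.99998950e-01]])) [-2.12029401e-01  7.59992223e-01  9.93709139e-01  5.19761047e-07
  1.38934040e+00 -2.34755135e-01]
bar 1823 [696.  -30.5] [13.7 56. ] 1.93 88.0377654525748
```

Call:
move_arm(
  moves=[
    {"translation": [0, 1, 25], "turn": [0, 0, 0], "hand": 0.5},
    {"translation": [0, 0, 25], "turn": [0, 0, 0], "hand": 0.5},
    {"translation": [0, 0, 20], "turn": [0, 0, 0], "hand": 0.5},
    {"translation": [0, 0, 12], "turn": [0, 0, 0], "hand": 0.5},
    {"translation": [0, 0, 8], "turn": [0, 0, 0], "hand": 0.5},
    {"translation": [0, 0, 0], "turn": [0, 0, 0], "hand": 0.5},
    {"translation": [0, 0, 0], "turn": [0, 0, 0], "hand": 0.5},
  ],
)

```text
time_s: 20.07
eef_pos: [696.5, -30.8, 84.2]
ee_rot: [0.0, 0.699, 0.715, 0.0]
force: [0.4, -0.5, 0.6]
grip_width: 0.503
grip_force: 0.0
```

Call:
move_arm(
  moves=[
    {"translation": [0, 0, 0], "turn": [0, 0, 0], "hand": 0.05},
    {"translation": [0, 0, 0], "turn": [0, 0, 0], "hand": 0.05},
    {"translation": [0, 0, 0], "turn": [0, 0, 0], "hand": 0.05},
    {"translation": [0, 0, 0], "turn": [0, 0, 0], "hand": 0.05},
    {"translation": [0, 0, 0], "turn": [0, 0, 0], "hand": 0.05},
    {"translation": [0, 0, 0], "turn": [0, 0, 0], "hand": 0.05},
  ],
  grip_force=60,
)

```text
time_s: 20.57
eef_pos: [696.0, -30.8, 84.9]
ee_rot: [0.0, 0.699, 0.716, -0.0]
force: [-5.7, -0.8, 6.2]
grip_width: 0.143
grip_force: 58.7
```

Call:
move_arm(
  moves=[
    {"translation": [0, 0, -5], "turn": [0, 0, 0], "hand": 0.05},
    {"translation": [0, 0, -5], "turn": [0, 0, 0], "hand": 0.05},
    {"translation": [0, 0, -5], "turn": [0, 0, 0], "hand": 0.05},
    {"translation": [0, 0, -3], "turn": [0, 0, 0], "hand": 0.05},
    {"translation": [0, 0, 0], "turn": [0, 0, 0], "hand": 0.05},
    {"translation": [0, 0, 0], "turn": [0, 0, 0], "hand": 0.05},
  ],
)

```text
time_s: 21.07
eef_pos: [695.7, -30.7, 100.7]
ee_rot: [-0.001, 0.699, 0.716, -0.0]
force: [-1.5, -1.1, -10.9]
grip_width: 0.143
grip_force: 58.6
```

Call:
move_arm(
  moves=[
    {"translation": [0, 0, -2], "turn": [0, 0, 0], "hand": 0.05},
    {"translation": [0, 0, 0], "turn": [0, 0, -0.1], "hand": 0.05},
    {"translation": [0, 0, 0], "turn": [0, 0, -0.1], "hand": 0.05},
    {"translation": [0, 0, 0], "turn": [0, 0, -0.1], "hand": 0.05},
  ],
)

```text
time_s: 21.4
eef_pos: [695.5, -30.7, 102.7]
ee_rot: [-0.001, 0.582, 0.813, -0.001]
force: [-5.1, -0.8, -11.4]
grip_width: 0.142
grip_force: 58.5
```

Run:
```python
from rig import sense
print(sense()["wrist_torque"],sense()["joints"])
```

```text
[-0.32267136  0.66859428  0.027447  ] [-2.11854475e-01  8.21914480e-01  1.06628806e+00 -2.94496630e-04
  1.25581393e+00 -5.40585584e-01]
```

Call:
move_arm(
  moves=[
    {"translation": [0, 0, 0], "turn": [0, 0, -0.11], "hand": 0.05},
    {"translation": [0, 0, 0], "turn": [0, 0, -0.11], "hand": 0.05},
    {"translation": [0, 0, 0], "turn": [0, 0, -0.11], "hand": 0.05},
    {"translation": [0, 0, 0], "turn": [0, 0, -0.11], "hand": 0.05},
    {"translation": [0, 0, 0], "turn": [0, 0, -0.11], "hand": 0.05},
    {"translation": [0, 0, 0], "turn": [0, 0, -0.11], "hand": 0.05},
    {"translation": [0, 0, 0], "turn": [0, 0, -0.09], "hand": 0.05},
    {"translation": [0, 0, 0], "turn": [0, 0, 0], "hand": 0.05},
    {"translation": [0, 0, 0], "turn": [0, 0, 0], "hand": 0.05},
  ],
)

```text
time_s: 22.15
eef_pos: [695.0, -31.0, 102.4]
ee_rot: [-0.002, 0.246, 0.969, -0.001]
force: [-6.5, -3.3, -11.6]
grip_width: 0.142
grip_force: 58.6
```

Run:
```python
from rig import sense
s=sense();print(s["wrist_torque"],s["joints"],s["force"])
```

```text
[-0.56553833  1.0266501  -0.01066111] [-2.12208729e-01  8.22053554e-01  1.06675729e+00 -1.12418857e-03
  1.25664186e+00 -1.28616047e+00] [ -6.52757622  -3.28446969 -11.57804127]
```

Call:
move_arm(
  moves=[
    {"translation": [0, 0, 2], "turn": [0, 0, 0], "hand": 0.05},
    {"translation": [0, 0, 2], "turn": [0, 0, 0], "hand": 0.05},
    {"translation": [0, 0, 1.5], "turn": [0, 0, 0], "hand": 0.05},
    {"translation": [0, 0, 0], "turn": [0, 0, 0], "hand": 0.05},
    {"translation": [0, 0, 0], "turn": [0, 0, 0], "hand": 0.05},
  ],
)

```text
time_s: 22.57
eef_pos: [695.0, -31.1, 97.2]
ee_rot: [-0.002, 0.246, 0.969, -0.001]
force: [-6.3, -3.8, -9.7]
grip_width: 0.143
grip_force: 58.9
```

Call:
move_arm(
  moves=[
    {"translation": [0, 0, 1], "turn": [0, 0, 0], "hand": 0.05},
    {"translation": [0, 0, 0], "turn": [0, 0, 0], "hand": 0.05},
    {"translation": [0, 0, 0], "turn": [0, 0, 0], "hand": 0.05},
  ],
)

```text
time_s: 22.82
eef_pos: [695.1, -31.1, 97.0]
ee_rot: [-0.002, 0.246, 0.969, -0.001]
force: [-9.0, -3.0, -5.5]
grip_width: 0.145
grip_force: 59.3
```

Call:
move_arm(
  moves=[
    {"translation": [0, 0, 0], "turn": [0, 0, 0], "hand": 0.4},
    {"translation": [0, 0, 0], "turn": [0, 0, 0], "hand": 0.4},
    {"translation": [0, 0, 0], "turn": [0, 0, 0], "hand": 0.4},
    {"translation": [0, 0, -20], "turn": [0, 0, 0], "hand": 0.4},
    {"translation": [0, 0, -30], "turn": [0, 0, 0], "hand": 0.4},
    {"translation": [0, 0, -25], "turn": [0, 0, 0], "hand": 0.4},
    {"translation": [0, 0, 0], "turn": [0, 0, 0], "hand": 0.4},
    {"translation": [0, 0, 0], "turn": [0, 0, 0], "hand": 0.4},
    {"translation": [0, 0, 0], "turn": [0, 0, 0], "hand": 0.4},
  ],
)

```text
time_s: 23.57
eef_pos: [696.1, -30.5, 171.8]
ee_rot: [0.0, 0.246, 0.969, 0.0]
force: [-0.0, 0.1, -0.2]
grip_width: 0.397
grip_force: 0.0
```

```bash
cat >> h.py <<'E'
def rect(n,A):
    r=cv2.minAreaRect(A[:,:2].astype(np.float32)); print(n,len(A),np.round(r[0],1),np.round(r[1],1),round(r[2],2),np.percentile(A[:,2],[10,90]).round(1))
def sel(P,zl,zh,xl,xh,yl,yh): P=P.reshape(-1,3); return P[(P[:,2]>zl)&(P[:,2]<zh)&(P[:,0]>xl)&(P[:,0]<xh)&(P[:,1]>yl)&(P[:,1]<yh)]
E
python3 - <<'E'
from h import *
print(pose(),sense()["force"])
i,P,c=cloud("wrist")
rect("bar",sel(P,86,110,660,725,-75,10))
i2,P2,c=cloud("side")
rect("bar side",sel(P2,86,110,660,725,-75,10))
rect("handle",sel(P2,79,92,560,650,90,150))
rect("fin",sel(P2,50,65,480,620,-420,-290))
E
```

```text
(array([696.12981804, -30.49252942, 171.75983591]), array([[-8.79171005e-01,  4.76506283e-01,  3.24670174e-04],
       [ 4.76506349e-01,  8.79171014e-01,  1.67062949e-04],
       [-2.05834061e-04,  3.01584301e-04, -9.99999933e-01]])) [-0.04263295  0.1323722  -0.23231043]
bar 2036 [695.5 -31. ] [13.8 56.9] 62.01 [95.2 99.7]
bar side 92 [693.2 -31.5] [13.9 53.4] 63.47 [ 91.5 100.1]
handle 97 [610.4 124.3] [41.7 12.3] 3.01 [80.5 87.8]
fin 51 [ 547.8 -362.2] [35.5 17.3] 3.12 [51.3 57.3]
```

The pin is parked: bar top 11.7 mm higher, turned 1.056 rad. Now the tray handle.

Call:
move_arm(
  moves=[
    {"translation": [0, 0, 0], "turn": [0, 0, -0.11], "hand": 0.5},
    {"translation": [0, 0, 0], "turn": [0, 0, -0.11], "hand": 0.5},
    {"translation": [0, 0, 0], "turn": [0, 0, -0.11], "hand": 0.5},
    {"translation": [0, 0, 0], "turn": [0, 0, -0.11], "hand": 0.5},
    {"translation": [0, 0, 0], "turn": [0, 0, -0.082], "hand": 0.5},
    {"translation": [15, 25, 0], "turn": [0, 0, 0], "hand": 0.5},
    {"translation": [15, 30, 0], "turn": [0, 0, 0], "hand": 0.5},
    {"translation": [15, 30, 0], "turn": [0, 0, 0], "hand": 0.5},
    {"translation": [15, 30, 0], "turn": [0, 0, 0], "hand": 0.5},
    {"translation": [15, 30, 0], "turn": [0, 0, 0], "hand": 0.5},
  ],
)

```text
time_s: 24.5
eef_pos: [616.3, 113.6, 171.1]
ee_rot: [-0.001, -0.012, 1.0, 0.0]
force: [0.5, 0.2, -0.1]
grip_width: 0.498
grip_force: 0.0
```

Call:
move_arm(
  moves=[
    {"translation": [5, 14, 0], "turn": [0, 0, 0], "hand": 0.5},
    {"translation": [0, 0, 0], "turn": [0, 0, 0], "hand": 0.5},
    {"translation": [0, 0, 0], "turn": [0, 0, 0], "hand": 0.5},
    {"translation": [0, 0, 0], "turn": [0, 0, 0], "hand": 0.5},
  ],
)

```text
time_s: 24.83
eef_pos: [612.7, 125.2, 171.5]
ee_rot: [-0.0, -0.012, 1.0, -0.0]
force: [0.1, 0.2, -0.2]
grip_width: 0.502
grip_force: 0.0
```

Run:
```python
from h import *
print(pose())
i,P,c=cloud("wrist")
rect("handle",sel(P,79,92,560,650,90,160))
```

```text
(array([612.70841833, 125.18035483, 171.49646119]), array([[-9.99703922e-01, -2.43316193e-02, -2.02564244e-04],
       [-2.43315530e-02,  9.99703892e-01, -3.23180858e-04],
       [ 2.10367776e-04, -3.18156468e-04, -9.99999927e-01]]))
handle 989 [611.5 126.5] [39.3  9.5] 1.76 [85.6 87.5]
```

Well centred. Descending 99 mm to pinch the plate.

Call:
move_arm(
  moves=[
    {"translation": [1, 1, 30], "turn": [0, 0, 0], "hand": 0.5},
    {"translation": [0, 0, 30], "turn": [0, 0, 0], "hand": 0.5},
    {"translation": [0, 0, 25], "turn": [0, 0, 0], "hand": 0.5},
    {"translation": [0, 0, 14], "turn": [0, 0, 0], "hand": 0.5},
    {"translation": [0, 0, 0], "turn": [0, 0, 0], "hand": 0.5},
    {"translation": [0, 0, 0], "turn": [0, 0, 0], "hand": 0.02},
    {"translation": [0, 0, 0], "turn": [0, 0, 0], "hand": 0.02},
    {"translation": [0, 0, 0], "turn": [0, 0, 0], "hand": 0.02},
    {"translation": [0, 0, 0], "turn": [0, 0, 0], "hand": 0.02},
    {"translation": [0, 0, 0], "turn": [0, 0, 0], "hand": 0.02},
  ],
  grip_force=40,
)

```text
time_s: 25.72
eef_pos: [612.1, 126.1, 74.5]
ee_rot: [0.001, -0.012, 1.0, -0.001]
force: [0.3, -5.6, 1.2]
grip_width: 0.111
grip_force: 42.5
```

Call:
move_arm(
  moves=[
    {"translation": [0, 0, 0], "turn": [0, 0, 0], "hand": 0.02},
  ],
)

```text
time_s: 25.8
eef_pos: [612.1, 126.1, 74.5]
ee_rot: [0.001, -0.012, 1.0, -0.001]
force: [1.2, -5.7, 0.7]
grip_width: 0.107
grip_force: 42.5
```

Call:
move_arm(
  moves=[
    {"translation": [0, -3, 0], "turn": [0, 0, 0], "hand": 0.02},
    {"translation": [0, -6, 0], "turn": [0, 0, 0], "hand": 0.02},
    {"translation": [0, -8, 0], "turn": [0, 0, 0], "hand": 0.02},
    {"translation": [0, -8, 0], "turn": [0, 0, 0], "hand": 0.02},
    {"translation": [0, -8, 0], "turn": [0, 0, 0], "hand": 0.02},
    {"translation": [0, -8, 0], "turn": [0, 0, 0], "hand": 0.02},
    {"translation": [0, -8, 0], "turn": [0, 0, 0], "hand": 0.02},
    {"translation": [0, -8, 0], "turn": [0, 0, 0], "hand": 0.02},
    {"translation": [0, -8, 0], "turn": [0, 0, 0], "hand": 0.02},
    {"translation": [0, -8, 0], "turn": [0, 0, 0], "hand": 0.02},
  ],
)

```text
time_s: 26.63
eef_pos: [613.9, 53.7, 74.5]
ee_rot: [0.002, -0.013, 1.0, 0.0]
force: [1.1, 2.8, 6.9]
grip_width: 0.108
grip_force: 43.3
```

Call:
move_arm(
  moves=[
    {"translation": [0, -8, 0], "turn": [0, 0, 0], "hand": 0.02},
    {"translation": [0, -8, 0], "turn": [0, 0, 0], "hand": 0.02},
    {"translation": [0, -8, 0], "turn": [0, 0, 0], "hand": 0.02},
    {"translation": [0, -8, 0], "turn": [0, 0, 0], "hand": 0.02},
    {"translation": [0, -8, 0], "turn": [0, 0, 0], "hand": 0.02},
    {"translation": [0, -8, 0], "turn": [0, 0, 0], "hand": 0.02},
    {"translation": [0, -8, 0], "turn": [0, 0, 0], "hand": 0.02},
    {"translation": [0, -8, 0], "turn": [0, 0, 0], "hand": 0.02},
    {"translation": [0, -8, 0], "turn": [0, 0, 0], "hand": 0.02},
    {"translation": [0, -4, 0], "turn": [0, 0, 0], "hand": 0.02},
  ],
)

```text
time_s: 27.47
eef_pos: [615.8, -22.9, 74.5]
ee_rot: [0.002, -0.012, 1.0, -0.0]
force: [1.6, 2.4, 7.4]
grip_width: 0.11
grip_force: 43.4
```

Call:
move_arm(
  moves=[
    {"translation": [0, 0, 0], "turn": [0, 0, 0], "hand": 0.02},
    {"translation": [0, 0, 0], "turn": [0, 0, 0], "hand": 0.02},
    {"translation": [0, 0, 0], "turn": [0, 0, 0], "hand": 0.02},
  ],
)

```text
time_s: 27.72
eef_pos: [615.8, -22.9, 74.5]
ee_rot: [0.002, -0.012, 1.0, -0.001]
force: [2.1, -2.4, 6.7]
grip_width: 0.101
grip_force: 43.3
```

Call:
move_arm(
  moves=[
    {"translation": [0, -3, 0], "turn": [0, 0, 0], "hand": 0.02},
    {"translation": [0, -4, 0], "turn": [0, 0, 0], "hand": 0.02},
    {"translation": [0, -3, 0], "turn": [0, 0, 0], "hand": 0.02},
    {"translation": [0, -2, 0], "turn": [0, 0, 0], "hand": 0.02},
    {"translation": [0, 0, 0], "turn": [0, 0, 0], "hand": 0.02},
    {"translation": [0, 0, 0], "turn": [0, 0, 0], "hand": 0.02},
    {"translation": [0, 0, 0], "turn": [0, 0, 0], "hand": 0.02},
  ],
)

```text
time_s: 28.3
eef_pos: [616.0, -33.9, 74.5]
ee_rot: [0.002, -0.013, 1.0, 0.0]
force: [0.9, 3.1, 6.9]
grip_width: 0.108
grip_force: 43.5
```

Call:
move_arm(
  moves=[
    {"translation": [0, -1.5, 0], "turn": [0, 0, 0], "hand": 0.02},
    {"translation": [0, -1, 0], "turn": [0, 0, 0], "hand": 0.02},
    {"translation": [0, 0, 0], "turn": [0, 0, 0], "hand": 0.02},
    {"translation": [0, 0, 0], "turn": [0, 0, 0], "hand": 0.02},
  ],
)

```text
time_s: 28.63
eef_pos: [616.0, -34.1, 74.5]
ee_rot: [0.001, -0.013, 1.0, 0.002]
force: [2.2, 15.6, 8.7]
grip_width: 0.106
grip_force: 43.8
```

At the end stop. Release and go back to the pin.

Call:
move_arm(
  moves=[
    {"translation": [0, 1, 0], "turn": [0, 0, 0], "hand": 0.4},
    {"translation": [0, 0, 0], "turn": [0, 0, 0], "hand": 0.4},
    {"translation": [0, 0, 0], "turn": [0, 0, 0], "hand": 0.4},
    {"translation": [0, 0, -20], "turn": [0, 0, 0], "hand": 0.4},
    {"translation": [0, 0, -30], "turn": [0, 0, 0], "hand": 0.4},
    {"translation": [0, 0, -30], "turn": [0, 0, 0], "hand": 0.4},
    {"translation": [0, 0, -20], "turn": [0, 0, 0], "hand": 0.4},
    {"translation": [-20, 0, 0], "turn": [0, 0, 0], "hand": 0.4},
    {"translation": [-25, 1, 0], "turn": [0, 0, 0], "hand": 0.4},
    {"translation": [-25, 1, 0], "turn": [0, 0, 0], "hand": 0.4},
  ],
)

```text
time_s: 29.47
eef_pos: [685.8, -32.1, 173.6]
ee_rot: [0.0, -0.012, 1.0, -0.0]
force: [-0.0, -1.3, -0.3]
grip_width: 0.4
grip_force: 0.0
```

Call:
move_arm(
  moves=[
    {"translation": [-10, 0, 0], "turn": [0, 0, 0.11], "hand": 0.5},
    {"translation": [0, 0, 0], "turn": [0, 0, 0.11], "hand": 0.5},
    {"translation": [0, 0, 0], "turn": [0, 0, 0.11], "hand": 0.5},
    {"translation": [0, 0, 0], "turn": [0, 0, 0.11], "hand": 0.5},
    {"translation": [0, 0, 0], "turn": [0, 0, 0.08], "hand": 0.5},
    {"translation": [0, 0, 0], "turn": [0, 0, 0], "hand": 0.5},
    {"translation": [0, 0, 0], "turn": [0, 0, 0], "hand": 0.5},
    {"translation": [0, 0, 0], "turn": [0, 0, 0], "hand": 0.5},
  ],
)

```text
time_s: 30.13
eef_pos: [695.1, -31.5, 172.8]
ee_rot: [-0.0, 0.244, 0.97, -0.0]
force: [-0.0, -0.3, 0.0]
grip_width: 0.501
grip_force: 0.0
```

Run:
```python
from h import *
p,R=pose();print(p,R[:2,0],np.arctan2(R[1,0],R[0,0]))
i,P,c=cloud("wrist")
rect("bar",sel(P,86,110,660,725,-75,10))
i2,P2,c=cloud("side")
rect("handle side",sel(P2,79,90,570,640,-60,-10))
rect("fin",sel(P2,50,65,480,620,-420,-290))
```

```text
[695.06084532 -31.52663738 172.82187068] [-0.88107277  0.47298069] 2.648921899384039
bar 1977 [695.7 -30.6] [14.  57.1] 61.28 [95.6 99.8]
handle side 80 [614.3 -34.5] [41.4 12.6] 1.99 [80.5 87.8]
fin 51 [ 547.4 -362.2] [16.9 35.1] 83.34 [51.2 58.2]
```

Call:
move_arm(
  moves=[
    {"translation": [0, 1, 25], "turn": [0, 0, 0], "hand": 0.5},
    {"translation": [0, 0, 25], "turn": [0, 0, 0], "hand": 0.5},
    {"translation": [0, 0, 18], "turn": [0, 0, 0], "hand": 0.5},
    {"translation": [0, 0, 9], "turn": [0, 0, 0], "hand": 0.5},
    {"translation": [0, 0, 0], "turn": [0, 0, 0], "hand": 0.5},
    {"translation": [0, 0, 0], "turn": [0, 0, 0], "hand": 0.05},
    {"translation": [0, 0, 0], "turn": [0, 0, 0], "hand": 0.05},
    {"translation": [0, 0, 0], "turn": [0, 0, 0], "hand": 0.05},
    {"translation": [0, 0, 0], "turn": [0, 0, 0], "hand": 0.05},
    {"translation": [0, 0, 0], "turn": [0, 0, 0], "hand": 0.05},
  ],
  grip_force=60,
)

```text
time_s: 31.07
eef_pos: [695.9, -31.7, 97.9]
ee_rot: [0.001, 0.245, 0.97, -0.001]
force: [-3.6, -4.6, 3.1]
grip_width: 0.138
grip_force: 58.5
```

Call:
move_arm(
  moves=[
    {"translation": [0, 0, 0], "turn": [0, 0, 0], "hand": 0.05},
    {"translation": [0, 0, -2], "turn": [0, 0, 0], "hand": 0.05},
    {"translation": [0, 0, -2], "turn": [0, 0, 0], "hand": 0.05},
    {"translation": [0, 0, -2], "turn": [0, 0, 0], "hand": 0.05},
    {"translation": [0, 0, 0], "turn": [0, 0, 0], "hand": 0.05},
    {"translation": [0, 0, 0], "turn": [0, 0, 0], "hand": 0.05},
  ],
)

```text
time_s: 31.57
eef_pos: [695.5, -31.4, 101.3]
ee_rot: [-0.0, 0.245, 0.97, -0.001]
force: [2.9, -6.1, -11.1]
grip_width: 0.141
grip_force: 58.5
```

Call:
move_arm(
  moves=[
    {"translation": [0, 0, -2], "turn": [0, 0, 0], "hand": 0.05},
    {"translation": [0, 0, 0], "turn": [0, 0, 0], "hand": 0.05},
    {"translation": [0, 0, 0], "turn": [0, 0, 0.1], "hand": 0.05},
    {"translation": [0, 0, 0], "turn": [0, 0, 0.1], "hand": 0.05},
    {"translation": [0, 0, 0], "turn": [0, 0, 0.1], "hand": 0.05},
    {"translation": [0, 0, 0], "turn": [0, 0, 0.1], "hand": 0.05},
  ],
)

```text
time_s: 32.07
eef_pos: [695.5, -31.4, 103.1]
ee_rot: [0.0, 0.435, 0.9, -0.001]
force: [2.1, -6.1, -11.4]
grip_width: 0.137
grip_force: 58.4
```

Run:
```python
from rig import sense
s=sense();print(s["wrist_torque"],s["joints"],s["force"])
```

```text
[-0.95313498 -0.53319716  0.00331854] [-0.21244846  0.82061645  1.06758473 -0.00167423  1.25354831 -0.88257326] [  2.10013494  -6.10249249 -11.43106209]
```

Call:
move_arm(
  moves=[
    {"translation": [0, 0, 0], "turn": [0, 0, 0.11], "hand": 0.05},
    {"translation": [0, 0, 0], "turn": [0, 0, 0.11], "hand": 0.05},
    {"translation": [0, 0, 0], "turn": [0, 0, 0.11], "hand": 0.05},
    {"translation": [0, 0, 0], "turn": [0, 0, 0.11], "hand": 0.05},
    {"translation": [0, 0, 0], "turn": [0, 0, 0.11], "hand": 0.05},
    {"translation": [0, 0, 0], "turn": [0, 0, 0.1], "hand": 0.05},
    {"translation": [0, 0, 0], "turn": [0, 0, 0], "hand": 0.05},
    {"translation": [0, 0, 0], "turn": [0, 0, 0], "hand": 0.05},
  ],
)

```text
time_s: 32.73
eef_pos: [695.4, -31.6, 103.1]
ee_rot: [0.0, 0.698, 0.716, -0.001]
force: [1.8, -6.5, -10.9]
grip_width: 0.144
grip_force: 58.5
```

Call:
move_arm(
  moves=[
    {"translation": [0, 0, 4], "turn": [0, 0, 0], "hand": 0.05},
    {"translation": [0, 0, 4], "turn": [0, 0, 0], "hand": 0.05},
    {"translation": [0, 0, 4], "turn": [0, 0, 0], "hand": 0.05},
    {"translation": [0, 0, 3], "turn": [0, 0, 0], "hand": 0.05},
    {"translation": [0, 0, 2], "turn": [0, 0, 0], "hand": 0.05},
    {"translation": [0, 0, 0], "turn": [0, 0, 0], "hand": 0.05},
    {"translation": [0, 0, 0], "turn": [0, 0, 0], "hand": 0.05},
  ],
)

```text
time_s: 33.32
eef_pos: [695.5, -31.7, 86.9]
ee_rot: [0.001, 0.698, 0.716, -0.001]
force: [-0.8, -5.9, -6.3]
grip_width: 0.136
grip_force: 59.0
```

Call:
move_arm(
  moves=[
    {"translation": [0, 0, 0], "turn": [0, 0, 0], "hand": 0.4},
    {"translation": [0, 0, 0], "turn": [0, 0, 0], "hand": 0.4},
    {"translation": [0, 0, 0], "turn": [0, 0, 0], "hand": 0.4},
    {"translation": [0, 0, -25], "turn": [0, 0, 0], "hand": 0.4},
    {"translation": [0, 0, -30], "turn": [0, 0, 0], "hand": 0.4},
    {"translation": [0, 0, -30], "turn": [0, 0, 0], "hand": 0.4},
    {"translation": [0, 0, 0], "turn": [0, 0, 0], "hand": 0.4},
    {"translation": [0, 0, 0], "turn": [0, 0, 0], "hand": 0.4},
  ],
)

```text
time_s: 33.98
eef_pos: [696.4, -30.1, 174.5]
ee_rot: [0.002, 0.698, 0.716, 0.001]
force: [0.5, -0.5, 0.9]
grip_width: 0.4
grip_force: 0.0
```

Run:
```python
from h import *
p,R=pose();print(p,np.arctan2(R[1,0],R[0,0]))
i,P,c=cloud("wrist")
rect("bar",sel(P,76,110,660,725,-75,10))
i2,P2,c=cloud("side")
rect("bar side",sel(P2,76,110,660,725,-75,10))
rect("handle side",sel(P2,79,90,570,640,-60,-10))
rect("fin",sel(P2,50,65,480,620,-420,-290))
```

```text
[696.39014473 -30.09718043 174.50832822] 1.597158841329626
bar 1754 [695.7 -31.3] [13.4 57.7] 1.88 [83.8 88.1]
bar side 102 [693.2 -30.1] [52.  13.8] 88.62 [79.9 88.5]
handle side 78 [614.2 -34.9] [39.3 12.5] 0.38 [80.6 87.8]
fin 53 [ 547.1 -363.8] [17.8 35.7] 88.81 [50.9 57.4]
```

Call:
move_arm(
  moves=[
    {"translation": [0, -25, 0], "turn": [0, 0, 0], "hand": 0.5},
    {"translation": [-10, -33, 0], "turn": [0, 0, 0], "hand": 0.5},
    {"translation": [-10, -33, 0], "turn": [0, 0, 0], "hand": 0.5},
    {"translation": [-10, -33, 0], "turn": [0, 0, 0], "hand": 0.5},
    {"translation": [-15, -33, 0], "turn": [0, 0, 0], "hand": 0.5},
    {"translation": [-20, -30, 0], "turn": [0, 0, 0], "hand": 0.5},
    {"translation": [-25, -30, 0], "turn": [0, 0, 0], "hand": 0.5},
    {"translation": [-30, -25, 0], "turn": [0, 0, 0.11], "hand": 0.5},
    {"translation": [0, 0, 0], "turn": [0, 0, 0.11], "hand": 0.5},
    {"translation": [0, 0, 0], "turn": [0, 0, 0.11], "hand": 0.5},
  ],
)

```text
time_s: 34.92
eef_pos: [455.4, -157.7, 171.2]
ee_rot: [-0.001, 0.809, 0.588, -0.0]
force: [-0.4, 1.1, 0.6]
grip_width: 0.499
grip_force: 0.0
```

Call:
move_arm(
  moves=[
    {"translation": [0, 0, 0], "turn": [0, 0, 0.11], "hand": 0.5},
    {"translation": [0, 0, 0], "turn": [0, 0, 0.11], "hand": 0.5},
    {"translation": [0, 0, 0], "turn": [0, 0, 0.11], "hand": 0.5},
    {"translation": [0, 0, 0], "turn": [0, 0, 0.11], "hand": 0.5},
    {"translation": [0, 0, 0], "turn": [0, 0, 0.11], "hand": 0.5},
    {"translation": [0, 0, 0], "turn": [0, 0, 0.11], "hand": 0.5},
    {"translation": [0, 0, 0], "turn": [0, 0, 0.11], "hand": 0.5},
    {"translation": [0, 0, 0], "turn": [0, 0, 0.11], "hand": 0.5},
    {"translation": [0, 0, 0], "turn": [0, 0, 0.11], "hand": 0.5},
    {"translation": [0, 0, 0], "turn": [0, 0, 0.11], "hand": 0.5},
  ],
)

```text
time_s: 35.75
eef_pos: [456.4, -156.2, 170.9]
ee_rot: [-0.001, 0.997, 0.081, -0.001]
force: [0.3, -0.0, 0.2]
grip_width: 0.501
grip_force: 0.0
```

Call:
move_arm(
  moves=[
    {"translation": [0, 0, 0], "turn": [0, 0, 0.06], "hand": 0.5},
    {"translation": [0, 0, 0], "turn": [0, 0, 0], "hand": 0.5},
    {"translation": [0, 0, 0], "turn": [0, 0, 0], "hand": 0.5},
    {"translation": [0, 0, 0], "turn": [0, 0, 0], "hand": 0.5},
  ],
)

```text
time_s: 36.08
eef_pos: [456.6, -156.4, 171.5]
ee_rot: [-0.0, 0.999, 0.054, -0.0]
force: [-0.4, -0.9, 0.1]
grip_width: 0.496
grip_force: 0.0
```

Run:
```python
from h import *
p,R=pose();print(p,np.arctan2(R[1,0],R[0,0]))
i,P,c=cloud("wrist"); np.savez("w3.npz",P=P,i=i)
rect("switch top",sel(P,44,60,470,560,-220,-100))
rect("keyfin",sel(P,48,65,480,620,-430,-290))
cv2.imwrite("pics/w3.png",i)
```

```text
[ 456.64130647 -156.38926345  171.46481015] 0.1087383790700204
switch top 5230 [ 518.4 -160.4] [ 51.1 116.2] 1.46 [45.  51.1]
keyfin 247 [ 541.6 -355.2] [22.4  6.4] 14.21 [48.5 54.8]
```

View pics/w3.png

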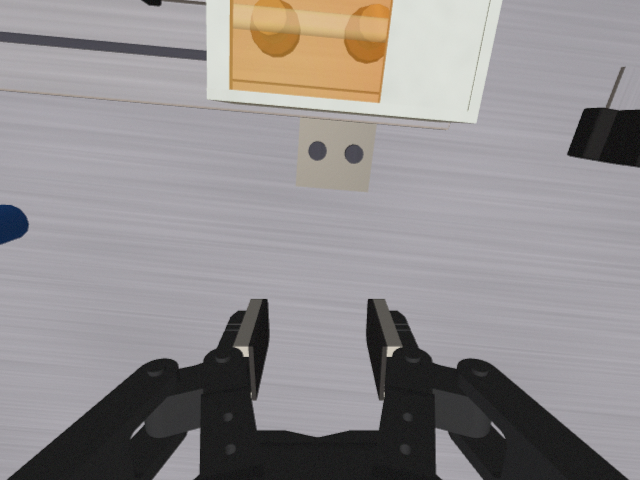

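The pin is back down (bar top 88, aligned), and two stoppers show upright through the window. The switch top is at (335,155), with its front edge on row 188. The key is at (605,130). Measuring the switch face, then moving to view the key.

Run:
```python
from h import *
D=np.load("w3.npz");P=D["P"]; T=np.load("top0.npz")["P"]; S=np.load("side0.npz")["P"]
for n,Q in (("w",P),("t",T),("s",S)):
    A=sel(Q,46,56,470,528,-220,-100); rect(n+" sw top",A)
    xs=[A[abs(A[:,1]-y)<3][:,0].min() if (abs(A[:,1]-y)<3).any() else None for y in range(-175,-135,8)]; print(np.round(np.array(xs,float),1))
    B=A[(A[:,0]<525)&(A[:,0]>500)]; print("y range",np.percentile(B[:,1],[1,99]).round(1))
```

```text
w sw top 1877 [ 511.2 -161.1] [34.3 49.9] 1.32 [46.1 52.1]
[494.5 494.3 494.2 494.3 493.8]
y range [-185.5 -137. ]
t sw top 148 [ 509.5 -163.3] [47.4 35.1] 89.13 [46.3 51.7]
[491.8 496.  493.9 493.7 494. ]
y range [-187.  -139.9]
s sw top 119 [ 509.5 -161.4] [35.6 52. ] 1.36 [46.3 52.4]
[494.2 491.9 494.8 493.6 492.9]
y range [-186.6 -136.7]
```

Call:
move_arm(
  moves=[
    {"translation": [0, 25, 0], "turn": [0, 0, 0], "hand": 0.5},
    {"translation": [0, 30, 0], "turn": [0, 0, 0], "hand": 0.5},
    {"translation": [0, 30, 0], "turn": [0, 0, 0], "hand": 0.5},
    {"translation": [0, 30, 0], "turn": [0, 0, 0], "hand": 0.5},
    {"translation": [0, 30, 0], "turn": [0, 0, 0], "hand": 0.5},
    {"translation": [0, 30, 0], "turn": [0, 0, 0.04], "hand": 0.5},
    {"translation": [0, 25, 0], "turn": [0, 0, 0.04], "hand": 0.5},
    {"translation": [0, 0, 0], "turn": [0, 0, 0], "hand": 0.5},
    {"translation": [0, 0, 0], "turn": [0, 0, 0], "hand": 0.5},
    {"translation": [0, 0, 0], "turn": [0, 0, 0], "hand": 0.5},
  ],
)

```text
time_s: 36.97
eef_pos: [477.0, -354.9, 171.6]
ee_rot: [-0.0, 1.0, 0.014, -0.0]
force: [0.1, -0.0, 1.1]
grip_width: 0.498
grip_force: 0.0
```

Run:
```python
from h import *
p,R=pose();print(p,np.arctan2(R[1,0],R[0,0]))
i,P,c=cloud("wrist")
rect("fin",sel(P,48,65,500,620,-430,-290))
rect("all",sel(P,16,65,500,620,-430,-290))
rect("tongue",sel(P,9,18.5,570,620,-430,-290))
cv2.imwrite("pics/w4.png",i)
```

```text
[ 477.04911044 -354.92696166  171.59570599] 0.027988167064324256
fin 1287 [ 549.3 -362.6] [14. 36.] 86.96 [54.6 56.6]
all 3727 [ 563.3 -363.4] [36.  64.1] 87.07 [16.7 56.1]
tongue 1089 [ 582.4 -364.4] [20.  25.8] 86.94 [15.9 17.7]
```

View pics/w4.png

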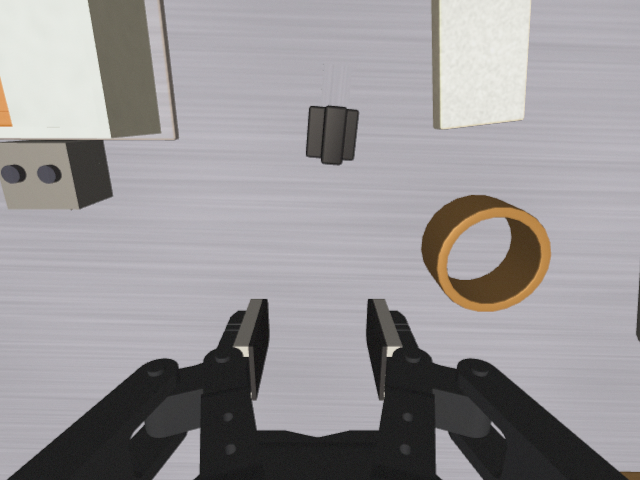

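The key fin is at (333,135) and its tongue points up at (336,80). Its yaw is -0.053 and its centre (549.3, -362.6). The slot mouth works out at about (494, -161.3). Grasping the key.

Call:
move_arm(
  moves=[
    {"translation": [24, 3, 10], "turn": [0, 0, 0.03], "hand": 0.5},
    {"translation": [24, 3, 20], "turn": [0, 0, 0.03], "hand": 0.5},
    {"translation": [24, 4, 20], "turn": [0, 0, 0.021], "hand": 0.5},
    {"translation": [0, 0, 20], "turn": [0, 0, 0], "hand": 0.5},
    {"translation": [0, 0, 20], "turn": [0, 0, 0], "hand": 0.5},
    {"translation": [0, 0, 0], "turn": [0, 0, 0], "hand": 0.5},
    {"translation": [0, 0, 0], "turn": [0, 0, 0], "hand": 0.5},
  ],
)

```text
time_s: 37.6
eef_pos: [549.0, -364.7, 81.8]
ee_rot: [-0.001, 1.0, -0.026, -0.001]
force: [0.2, -0.3, 0.9]
grip_width: 0.496
grip_force: 0.0
```

Run:
```python
from h import *
p,R=pose();print(p,np.arctan2(R[1,0],R[0,0]))
```

```text
[ 548.99940878 -364.73408733   81.77264947] -0.05292648378903609
```

Call:
move_arm(
  moves=[
    {"translation": [0, -2, 20], "turn": [0, 0, 0], "hand": 0.5},
    {"translation": [0, 0, 19], "turn": [0, 0, 0], "hand": 0.5},
    {"translation": [0, 0, 0], "turn": [0, 0, 0], "hand": 0.5},
    {"translation": [0, 0, 0], "turn": [0, 0, 0], "hand": 0.02},
    {"translation": [0, 0, 0], "turn": [0, 0, 0], "hand": 0.02},
    {"translation": [0, 0, 0], "turn": [0, 0, 0], "hand": 0.02},
    {"translation": [0, 0, 0], "turn": [0, 0, 0], "hand": 0.02},
    {"translation": [0, 0, 0], "turn": [0, 0, 0], "hand": 0.02},
    {"translation": [0, 0, 0], "turn": [0, 0, 0], "hand": 0.02},
  ],
  grip_force=50,
)

```text
time_s: 38.35
eef_pos: [549.9, -364.5, 45.3]
ee_rot: [0.001, 1.0, -0.027, 0.001]
force: [-1.2, 1.1, 8.0]
grip_width: 0.155
grip_force: 49.7
```

Run:
```python
from h import *
p,R=pose();print(p,np.arctan2(R[1,0],R[0,0]),sense()["force"],sense()["grip_width"])
```

```text
[ 549.92941455 -364.48442372   45.29317139] -0.05419893532471099 [-1.23878659  1.08976358  7.97881787] 0.15465905345096068
```

Call:
move_arm(
  moves=[
    {"translation": [0, 0, -25], "turn": [0, 0, 0], "hand": 0.02},
    {"translation": [-20, 0, -25], "turn": [0, 0, 0], "hand": 0.02},
    {"translation": [-30, -5, 0], "turn": [0, 0, 0], "hand": 0.02},
    {"translation": [-30, -25, 0], "turn": [0, 0, 0], "hand": 0.02},
    {"translation": [-25, -30, 0], "turn": [0, 0, 0], "hand": 0.02},
    {"translation": [-16, -30, 0], "turn": [0, 0, 0], "hand": 0.02},
    {"translation": [-10, -30, 0], "turn": [0, 0, 0], "hand": 0.02},
    {"translation": [0, -30, 0], "turn": [0, 0, 0], "hand": 0.02},
    {"translation": [0, -30, 0], "turn": [0, 0, 0], "hand": 0.02},
    {"translation": [0, -16.5, 0], "turn": [0, 0, -0.079], "hand": 0.02},
  ],
)

```text
time_s: 39.18
eef_pos: [428.7, -158.0, 93.7]
ee_rot: [-0.0, 1.0, 0.013, 0.0]
force: [0.5, -0.4, -1.7]
grip_width: 0.156
grip_force: 49.0
```

Call:
move_arm(
  moves=[
    {"translation": [0, 0, 15], "turn": [0, 0, 0], "hand": 0.02},
    {"translation": [0, 0, 15], "turn": [0, 0, 0], "hand": 0.02},
    {"translation": [0, 0, 0], "turn": [0, 0, 0], "hand": 0.02},
    {"translation": [0, 0, 0], "turn": [0, 0, 0], "hand": 0.02},
  ],
)

```text
time_s: 39.52
eef_pos: [429.0, -160.5, 63.3]
ee_rot: [-0.0, 1.0, 0.012, -0.0]
force: [-0.1, -0.7, -0.9]
grip_width: 0.156
grip_force: 49.1
```

Run:
```python
from h import *
p,R=pose();print(p,np.arctan2(R[1,0],R[0,0]),sense()["force"],sense()["grip_width"])
i,P,c=cloud("wrist")
rect("tongue+",sel(P,20,60,p[0]+19,p[0]+60,-185,-135))
rect("sw",sel(P,46,56,488,528,-220,-100))
i2,P2,c=cloud("side"); rect("side key",sel(P2,20,44,p[0]+22,p[0]+60,-185,-140))
np.savez("w5.npz",P=P)
cv2.imwrite("pics/w5.png",np.vstack([i[0:480]]))
```

```text
[ 429.02031153 -160.47728257   63.29998434] 0.02474072032198585 [-0.13887661 -0.69749507 -0.88250879] 0.15563436851829368
tongue+ 2638 [ 461.4 -159.1] [26.8 19.9] 0.65 [33.9 35.5]
sw 6579 [ 511.2 -161. ] [34.4 49.9] 1.42 [46.1 52.1]
side key 54 [ 462.5 -161.5] [21.4 23.3] 86.48 [33.3 37. ]
```

View pics/w5.png

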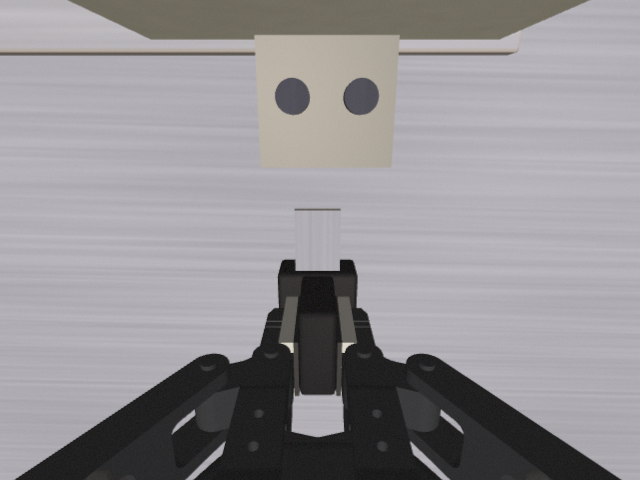

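The tongue (centre about (317,240)) sits roughly 3 mm left of the switch's centre line (col ~326), and the point clouds say the same. I'll shift +3 in tool y, lower to the table and measure again.

Call:
move_arm(
  moves=[
    {"translation": [0, 3, 6], "turn": [0, 0, 0], "hand": 0.02},
    {"translation": [0, 0, 7], "turn": [0, 0, 0], "hand": 0.02},
    {"translation": [0, 0, 4], "turn": [0, 0, 0], "hand": 0.02},
    {"translation": [0, 0, 0], "turn": [0, 0, 0], "hand": 0.02},
    {"translation": [0, 0, 0], "turn": [0, 0, 0], "hand": 0.02},
  ],
)

```text
time_s: 40.03
eef_pos: [428.9, -163.4, 45.6]
ee_rot: [-0.0, 1.0, 0.012, -0.0]
force: [-0.2, -0.0, -1.2]
grip_width: 0.154
grip_force: 49.2
```

Run:
```python
from h import *
p,R=pose();print(p,np.arctan2(R[1,0],R[0,0]),sense()["force"])
i,P,c=cloud("wrist")
A=sel(P,9,22,p[0]+20,p[0]+50,-200,-120);rect("tongue",A[abs(A[:,1]-p[1])<20])
rect("sw",sel(P,46,56,488,528,-220,-100))
```

```text
[ 428.94415764 -163.41629366   45.57836784] 0.02461677485686669 [-0.18936777 -0.01038354 -1.19683785]
tongue 2555 [ 461.6 -162.2] [25.7 20.1] 1.43 [16.2 17.9]
sw 8606 [ 511.2 -161. ] [34.3 49.9] 1.33 [46.1 52.1]
```

Aligned. Inserting along tool x.

Call:
move_arm(
  moves=[
    {"translation": [8, 0, 0], "turn": [0, 0, 0], "hand": 0.02},
    {"translation": [8, 0, 0], "turn": [0, 0, 0], "hand": 0.02},
    {"translation": [4, 0, 0], "turn": [0, 0, 0], "hand": 0.02},
    {"translation": [4, 0, 0], "turn": [0, 0, 0], "hand": 0.02},
    {"translation": [4, 0, 0], "turn": [0, 0, 0], "hand": 0.02},
    {"translation": [0, 0, 0], "turn": [0, 0, 0], "hand": 0.02},
    {"translation": [0, 0, 0], "turn": [0, 0, 0], "hand": 0.02},
  ],
)

```text
time_s: 40.67
eef_pos: [457.1, -162.6, 45.8]
ee_rot: [-0.0, 1.0, 0.013, -0.0]
force: [-0.4, -0.2, -1.5]
grip_width: 0.155
grip_force: 49.2
```

Entering freely (about 9 mm in, no force). Continuing.

Call:
move_arm(
  moves=[
    {"translation": [4, 0, 0], "turn": [0, 0, 0], "hand": 0.02},
    {"translation": [5, 0, 0], "turn": [0, 0, 0], "hand": 0.02},
    {"translation": [4, 0, 0], "turn": [0, 0, 0], "hand": 0.02},
    {"translation": [3, 0, 0], "turn": [0, 0, 0], "hand": 0.02},
    {"translation": [1.5, 0, 0], "turn": [0, 0, 0], "hand": 0.02},
    {"translation": [0, 0, 0], "turn": [0, 0, 0], "hand": 0.02},
    {"translation": [0, 0, 0], "turn": [0, 0, 0], "hand": 0.02},
  ],
)

```text
time_s: 41.25
eef_pos: [474.5, -162.2, 45.8]
ee_rot: [-0.0, 1.0, 0.012, -0.0]
force: [0.3, 0.9, -0.7]
grip_width: 0.157
grip_force: 49.2
```

Call:
move_arm(
  moves=[
    {"translation": [1.5, 0, 0], "turn": [0, 0, 0], "hand": 0.02},
    {"translation": [1, 0, 0], "turn": [0, 0, 0], "hand": 0.02},
    {"translation": [1, 0, 0], "turn": [0, 0, 0], "hand": 0.02},
    {"translation": [0, 0, 0], "turn": [0, 0, 0], "hand": 0.02},
    {"translation": [0, 0, 0], "turn": [0, 0, 0], "hand": 0.02},
  ],
)

```text
time_s: 41.67
eef_pos: [476.7, -162.1, 45.7]
ee_rot: [-0.0, 1.0, 0.013, -0.002]
force: [-8.5, -2.0, 2.3]
grip_width: 0.157
grip_force: 49.9
```

Call:
move_arm(
  moves=[
    {"translation": [-0.5, 0, 0.3], "turn": [0, 0, 0], "hand": 0.02},
    {"translation": [0, 0, 0], "turn": [0, 0, 0], "hand": 0.45},
    {"translation": [0, 0, 0], "turn": [0, 0, 0], "hand": 0.45},
    {"translation": [0, 0, 0], "turn": [0, 0, 0], "hand": 0.45},
    {"translation": [0, 0, -20], "turn": [0, 0, 0], "hand": 0.45},
    {"translation": [0, 0, -35], "turn": [0, 0, 0], "hand": 0.45},
    {"translation": [0, 0, -35], "turn": [0, 0, 0], "hand": 0.45},
    {"translation": [0, 0, -35], "turn": [0, 0, 0], "hand": 0.45},
    {"translation": [0, 0, 0], "turn": [0, 0, 0], "hand": 0.45},
    {"translation": [0, 0, 0], "turn": [0, 0, 0], "hand": 0.45},
  ],
)

```text
time_s: 42.5
eef_pos: [478.3, -162.6, 172.3]
ee_rot: [0.001, 1.0, 0.012, 0.002]
force: [-0.5, 0.2, -0.4]
grip_width: 0.449
grip_force: 0.0
```

Call:
move_arm(
  moves=[
    {"translation": [15, 5, 0], "turn": [0, 0, 0], "hand": 0.3},
    {"translation": [25, 10, 0], "turn": [0, 0, 0], "hand": 0.1},
    {"translation": [15, 10, 0], "turn": [0, 0, 0], "hand": 0},
    {"translation": [10, 10, 0], "turn": [0, 0, 0], "hand": 0},
    {"translation": [0, 5, 0], "turn": [0, 0, 0], "hand": 0},
    {"translation": [0, 0, 0], "turn": [0, 0, 0], "hand": 0},
    {"translation": [0, 0, 0], "turn": [0, 0, 0], "hand": 0},
    {"translation": [0, 0, 0], "turn": [0, 0, 0], "hand": 0},
  ],
)

```text
time_s: 43.17
eef_pos: [542.9, -200.1, 170.3]
ee_rot: [-0.0, 1.0, 0.012, -0.0]
force: [-0.6, -0.5, -0.2]
grip_width: 0.003
grip_force: 0.0
```

Run:
```python
from h import *
p,R=pose();print(p,np.arctan2(R[1,0],R[0,0]),sense()["force"],sense()["grip_width"])
i,P,c=cloud("wrist")
rect("button",sel(P,96,110,590,670,-250,-160))
rect("ring",sel(P,82,110,590,670,-250,-160))
i2,P2,c=cloud("side")
rect("fin side",sel(P2,50,65,440,494,-200,-120)); rect("block side",sel(P2,17,65,440,493,-200,-120))
rect("button side",sel(P2,96,110,590,670,-250,-160))
j3,P3,c=cloud("top");rect("fin top",sel(P3,50,65,440,493,-200,-120))
rect("bar top",sel(P3,77,95,660,720,-75,10))
rect("button top",sel(P3,96,110,590,670,-250,-160))
cv2.imwrite("pics/s6.png",cv2.resize(i2[170:270,210:370],None,fx=5,fy=5))
```

```text
[ 542.85976692 -200.10398779  170.28376077] 0.02474249371855586 [-0.6196075  -0.54849326 -0.19061478] 0.0033224159387232996
button 2196 [ 636.2 -203.2] [25.  25.4] 1.11 [100.4 102.6]
ring 5404 [ 631.5 -198.6] [76.4 68.3] 0.64 [ 90.9 102.2]
fin side 72 [ 474.2 -162.3] [34.9 18.5] 3.26 [50.9 57.3]
block side 299 [ 474.9 -157.1] [43.9 31.3] 15.02 [20.5 55.5]
button side 52 [ 633.6 -202.9] [24.7 23.4] 5.07 [ 98.  103.5]Traceback (most recent call last):
  File "<stdin>", line 9, in <module>
  File "h.py", line 21, in rect
    r=cv2.minAreaRect(A[:,:2].astype(np.float32)); print(n,len(A),np.round(r[0],1),np.round(r[1],1),round(r[2],2),np.percentile(A[:,2],[10,90]).round(1))
                                                                                                                  ~~~~~~~~~~~~~^^^^^^^^^^^^^^^^
    return _quantile_unchecked(
        a, q, axis, out, overwrite_input, method, keepdims, weights)
    return _ureduce(a,
                    func=_quantile_ureduce_func,
    ...<5 lines>...
                    overwrite_input=overwrite_input,
                    method=method)
    r = func(a, **kwargs)
    result = _quantile(arr,
                       quantiles=q,
    ...<2 lines>...
                       out=out,
                       weights=wgt)
    slices_having_nans = np.isnan(arr[-1, ...])
                                  ~~~^^^^^^^^^
IndexError: index -1 is out of bounds for axis 0 with size 0
```

The key is home (fin at about 476 in x). The button is at (636, -203) with its top at 102. Moving over it with shut fingers.

Call:
move_arm(
  moves=[
    {"translation": [20, 2, 0], "turn": [0, 0, 0], "hand": 0},
    {"translation": [28, 2, 0], "turn": [0, 0, 0], "hand": 0},
    {"translation": [28, 1, 0], "turn": [0, 0, 0], "hand": 0},
    {"translation": [17, 0, 10], "turn": [0, 0, 0], "hand": 0},
    {"translation": [0, 0, 20], "turn": [0, 0, 0], "hand": 0},
    {"translation": [0, 0, 10], "turn": [0, 0, 0], "hand": 0},
    {"translation": [0, 0, 0], "turn": [0, 0, 0], "hand": 0},
    {"translation": [0, 0, 0], "turn": [0, 0, 0], "hand": 0},
  ],
)

```text
time_s: 43.98
eef_pos: [636.2, -203.2, 130.8]
ee_rot: [-0.0, 1.0, 0.012, -0.0]
force: [0.3, 0.2, 0.0]
grip_width: 0.002
grip_force: 0.0
```

Call:
move_arm(
  moves=[
    {"translation": [0, 0, 4], "turn": [0, 0, 0], "hand": 0},
    {"translation": [0, 0, 3], "turn": [0, 0, 0], "hand": 0},
    {"translation": [0, 0, 0], "turn": [0, 0, 0], "hand": 0},
    {"translation": [0, 0, 0], "turn": [0, 0, 0], "hand": 0},
  ],
)

```text
time_s: 44.32
eef_pos: [636.6, -203.4, 124.0]
ee_rot: [0.0, 1.0, 0.012, 0.0]
force: [-0.7, 0.5, -0.1]
grip_width: 0.001
grip_force: 0.0
```

Call:
move_arm(
  moves=[
    {"translation": [0, 0, 3], "turn": [0, 0, 0], "hand": 0},
    {"translation": [0, 0, 2], "turn": [0, 0, 0], "hand": 0},
    {"translation": [0, 0, 2], "turn": [0, 0, 0], "hand": 0},
    {"translation": [0, 0, 1], "turn": [0, 0, 0], "hand": 0},
    {"translation": [0, 0, 0], "turn": [0, 0, 0], "hand": 0},
    {"translation": [0, 0, 0], "turn": [0, 0, 0], "hand": 0},
  ],
)

```text
time_s: 44.82
eef_pos: [636.8, -203.4, 116.0]
ee_rot: [0.0, 1.0, 0.012, 0.0]
force: [0.2, -0.3, 4.7]
grip_width: -0.001
grip_force: 1.8
```

Call:
move_arm(
  moves=[
    {"translation": [0, 0, 1.5], "turn": [0, 0, 0], "hand": 0},
    {"translation": [0, 0, 1], "turn": [0, 0, 0], "hand": 0},
    {"translation": [0, 0, 0], "turn": [0, 0, 0], "hand": 0},
    {"translation": [0, 0, 0], "turn": [0, 0, 0], "hand": 0},
  ],
)

```text
time_s: 45.15
eef_pos: [636.8, -203.4, 114.0]
ee_rot: [0.0, 1.0, 0.012, 0.0]
force: [-1.2, 0.5, 8.5]
grip_width: 0.002
grip_force: 4.3
```

Bottomed out (force has jumped to 8.5 N). Lifting clear and doing the final check.

Call:
move_arm(
  moves=[
    {"translation": [0, 0, -10], "turn": [0, 0, 0], "hand": 0},
    {"translation": [0, 0, -25], "turn": [0, 0, 0], "hand": 0},
    {"translation": [0, 0, -30], "turn": [0, 0, 0], "hand": 0},
    {"translation": [-30, 0, -30], "turn": [0, 0, 0], "hand": 0},
    {"translation": [-40, 0, -20], "turn": [0, 0, 0], "hand": 0},
    {"translation": [-40, 0, 0], "turn": [0, 0, 0], "hand": 0},
    {"translation": [-30, 0, 0], "turn": [0, 0, 0], "hand": 0},
    {"translation": [0, 0, 0], "turn": [0, 0, 0], "hand": 0},
    {"translation": [0, 0, 0], "turn": [0, 0, 0], "hand": 0},
    {"translation": [0, 0, 0], "turn": [0, 0, 0], "hand": 0},
  ],
)

```text
time_s: 45.98
eef_pos: [500.4, -206.8, 226.4]
ee_rot: [0.0, 1.0, 0.012, 0.0]
force: [-0.5, -0.1, 0.1]
grip_width: 0.002
grip_force: 0.0
```

Run:
```python
from h import *
p,R=pose();print(p,sense()["force"])
i2,P2,c=cloud("side")
rect("fin side",sel(P2,50,65,440,494,-200,-120)); rect("bar side",sel(P2,76,110,660,725,-75,10));rect("handle side",sel(P2,79,90,570,640,-60,-10))
rect("button side",sel(P2,96,110,590,670,-250,-160))
i,P,c=cloud("wrist"); cv2.imwrite("pics/w7.png",i)
rect("fin",sel(P,48,65,440,494,-200,-120)); rect("button",sel(P,96,110,590,670,-250,-160))
```

```text
[ 500.41353132 -206.75659189  226.38931082] [-0.54540025 -0.11050848  0.11604335]
fin side 67 [ 473.3 -163. ] [16.8 34.6] 86.5 [51.6 57.2]
bar side 103 [692.6 -31.7] [14.3 54.3] 3.96 [78.8 87.8]
handle side 79 [614.6 -34.2] [41.  13.1] 3.43 [80.3 87.8]
button side 52 [ 633.9 -203. ] [23.2 22.4] 6.83 [ 97.1 103.7]
fin 692 [ 475.9 -161.8] [36.1 14.2] 1.27 [53.7 56.5]
button 1607 [ 635.9 -203.3] [25.3 25.6] 36.32 [100.2 102.7]
```

View pics/w7.png

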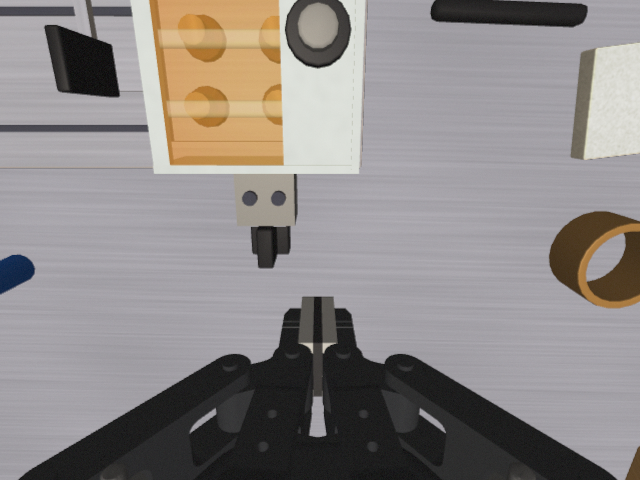

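The view shows the key flush against the switch at (266,245), four stoppers upright under the window, and the button up at (318,25). Handing in.

```bash
python3 -c "
from rig import finish_job
print(finish_job())"
```

```text
the job is handed in; nothing more can be done
None
```

I completed every step in order and handed the job in; my last measurements showed four stoppers upright in the locked tray, the key fully home, and the button pressed and back up, but the hand-in returned no verdict.

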